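# Close the biscuit tins in the lidding press and stack them on the scale

### The job

Stack all the biscuit tins, centred, on the sprung plate of the lidding press; then take the tamper and press the stack squarely down until the plate bottoms out level and every lid is fully closed, holding it there for a second. Then put the tamper back flat on its rubber mat and stack all the tins, centred and upright, on the pan of the scale, leaving the other kitchen things where they are.

Things in the scene. Friction and masses are not known exactly. Their poses are not given: they have to be found in the camera images.
- tin_a: rectangular plain metal biscuit tin, 110 (own x) x 60 (own y) mm, standing upright; may be absent (None). Origin: centre of its underside, z up. The body is 30 mm tall; above it sits a lid of the same 110 x 60 outline, 12 mm thick, whose top is 48 mm above the origin while the lid stands proud and 42 mm when closed. About 125 g (hidden, 85 to 165 g). The sides are smooth and upright and may be gripped across the 60 mm; the lid may be gripped along with the body.
- tin_b: rectangular plain metal biscuit tin, 110 (own x) x 60 (own y) mm, standing upright; may be absent (None). Origin: centre of its underside, z up. The body is 30 mm tall; above it sits a lid of the same 110 x 60 outline, 12 mm thick, whose top is 48 mm above the origin while the lid stands proud and 42 mm when closed. About 125 g (hidden, 85 to 165 g). The sides are smooth and upright and may be gripped across the 60 mm; the lid may be gripped along with the body.
- tin_c: rectangular plain metal biscuit tin, 110 (own x) x 60 (own y) mm, standing upright; may be absent (None). Origin: centre of its underside, z up. The body is 30 mm tall; above it sits a lid of the same 110 x 60 outline, 12 mm thick, whose top is 48 mm above the origin while the lid stands proud and 42 mm when closed. About 125 g (hidden, 85 to 165 g). The sides are smooth and upright and may be gripped across the 60 mm; the lid may be gripped along with the body.
- lid_a (a joint): push-on lid of that tin, sliding straight down on the tin: 0 = standing 6 mm proud (it starts at 0 to 0.001; a dark neck shows in the gap), 0.006 = fully closed. It moves only under a push of about 13 N and then stays; the weight of other tins or of the tamper does not close it.
- lid_b (a joint): push-on lid of that tin, sliding straight down on the tin: 0 = standing 6 mm proud (it starts at 0 to 0.001; a dark neck shows in the gap), 0.006 = fully closed. It moves only under a push of about 13 N and then stays; the weight of other tins or of the tamper does not close it.
- lid_c (a joint): push-on lid of that tin, sliding straight down on the tin: 0 = standing 6 mm proud (it starts at 0 to 0.001; a dark neck shows in the gap), 0.006 = fully closed. It moves only under a push of about 13 N and then stays; the weight of other tins or of the tamper does not close it.
- tamper: flat steel press plate 120 (own x) x 80 (own y) x 12 mm with an upright black grip block on top, 64 (x) x 26 (y) mm, from 12 to 64 mm above the underside; origin: centre of the underside, z up. 0.35 kg. Grip it across the 26 mm. It starts on its rubber mat, but may be knocked aside.
- press_top (a point): centre of the upper face of the press's sprung plate (120 x 150 mm, long side along own y, flat, no rim); z up. 60 mm above the counter when free. The plate sits on a grey base 150 x 180 mm, 30 mm tall. The plate sinks on a spring and also rocks on springs (about 4 N m/rad) when loaded off-centre.
- press_plate (a joint): how far the press plate is pushed down, m: 0 = up (free), 0.020 = bottomed out. It starts to sink at about 1.6 N of load (about 500 N/m) and bottoms at about 11.6 N; the tins' own weight sinks it a few mm, and it springs back up.
- pan_top (a point): centre of the upper face of the scale's sprung pan (120 x 150 mm, long side along own y, flat, no rim); z up. 85 mm above the counter when free. The pan stands above a white scale housing 140 x 170 mm, 50 mm tall, with a display facing its own -x.
- scale_pan (a joint): how far the scale's pan has sunk, m: 0 = free, 0.025 = its stop; about 350 N/m. It rocks on springs (about 1.8 N m/rad) when loaded off-centre.
- rest_mat: black rubber mat 110 (own x) x 150 (own y) x 4 mm, fixed; origin: centre of its underside, z up. The tamper's place.
- scoop_tray: small fixed aluminium tray 100 x 150 mm, 25 mm tall, with two biscuits in it; bystander. Origin: centre of its underside.
- spatula: kitchen spatula 260 mm long lying on the counter; bystander.
- jar: jar 64 mm wide, 95 mm tall; bystander. Origin: centre of its underside.
- shaker: shaker can 52 mm wide, 85 mm tall; bystander. Origin: centre of its underside.
- bowl: steel bowl 120 mm wide, 55 mm tall; bystander. Origin: centre of its underside.
- cup: clear measuring cup 70 mm wide, 75 mm tall; bystander. Origin: centre of its underside.
Mind the look-alikes: they are no part of the job. Leave any yellow look-alike of the tin_c alone. Leave any pink look-alike of the tamper alone.

How it is judged:
On the way, in this order (a step that is already met when the one before it is completed fails the run):
1. all the tins stand stacked and centred on the press plate, let go (horizontal distance between each of tin_a, tin_b, tin_c and press_top below 0.02 m and z of tin_a in the frame of press_top between -0.004 and 0.115 m and angle between each of tin_a, tin_b, tin_c's own z axis and vertical below 0.12 rad and z of tin_b in the frame of press_top between -0.004 and 0.115 m and z of tin_c in the frame of press_top between -0.004 and 0.115 m and contact force between the fingers and tin_a below 0.5 N and contact force between the fingers and tin_b below 0.5 N and contact force between the fingers and tin_c below 0.5 N), for 0.3 s.
2. the tamper, flat on top of the stack, holds the plate bottomed out and level with every lid closed (value of joint press_plate above 0.0175 m and angle between press_top's own z axis and vertical below 0.07 rad and angle between tamper's own z axis and vertical below 0.09 rad and horizontal distance between tamper and press_top below 0.02 m and (contact force between tamper and tin_a above 5 N or contact force between tamper and tin_b above 5 N or contact force between tamper and tin_c above 5 N) and value of joint each of lid_a, lid_b, lid_c above 0.0042 m and horizontal distance between each of tin_a, tin_b, tin_c and press_top below 0.025 m and z of tin_a in the frame of press_top between -0.004 and 0.115 m and angle between each of tin_a, tin_b, tin_c's own z axis and vertical below 0.12 rad and z of tin_b in the frame of press_top between -0.004 and 0.115 m and z of tin_c in the frame of press_top between -0.004 and 0.115 m), for 0.5 s.
At the end, for the whole second after the job is handed in: every tin present stands upright in one stack on the scale pan, each within 20 mm of its centre, pan level within 4 degrees, all lids closed (4.2 of 6 mm or more); the tamper lies flat on its mat within 30 mm of the mat's centre; all at rest and let go (horizontal distance between each of tin_a, tin_b, tin_c and pan_top below 0.02 m and z of tin_a in the frame of pan_top between -0.004 and 0.115 m and angle between each of tin_a, tin_b, tin_c's own z axis and vertical below 0.12 rad and z of tin_b in the frame of pan_top between -0.004 and 0.115 m and z of tin_c in the frame of pan_top between -0.004 and 0.115 m and value of joint each of lid_a, lid_b, lid_c above 0.0042 m and linear speed of each of tin_a, tin_b, tin_c, tamper below 0.02 m/s and angle between pan_top's own z axis and vertical below 0.07 rad and z of tamper in the frame of rest_mat below 0.01 m and horizontal distance between tamper and rest_mat below 0.03 m and angle between tamper's own z axis and vertical below 0.08 rad); the robot touches nothing.
It fails at once if spatula knocked away (distance of spatula from where it was at the start of the episode above 0.04 m).
It fails at once if jar knocked away (distance of jar from where it was at the start of the episode above 0.04 m).
It fails at once if shaker knocked away (distance of shaker from where it was at the start of the episode above 0.04 m).
It fails at once if bowl knocked away (distance of bowl from where it was at the start of the episode above 0.04 m).
It fails at once if cup knocked away (distance of cup from where it was at the start of the episode above 0.04 m).
Of tin_a, tin_b, tin_c only 2 to 3 are there at a start; the rules pass over those that are not, and their reading is None.
At some moment in a run one of tamper may be knocked a few centimetres aside while the robot is not near it.
Once in a run the grip may slacken for a moment while it holds something.
It also fails if it takes over 210 s, if anything falls off the work surface, if the arm or the gripper's body presses on something with over 40 N, if the wrist force passes 120 N, or if a joint passes its speed limit or range.

### The arm

A 6-joint arm with a two-finger parallel gripper is mounted at the origin on the work surface. World frame = base frame: x ahead of the robot, y to its left, z up, the work surface at z = 0. Lengths are in m, angles in rad, forces in N, time in s.
With the tool pointing down it reaches from about 0.375 to 0.9 m from the base axis. Payload 3.1 kg.
Tool frame: the origin (TCP) lies midway between the tips of the shut fingers; the grasp point (between the pads) lies 19 mm behind it (ctrl.grip_depth is the distance from the TCP to the grasp point, in m); z points along the fingers, y is the line along which they close (so a half turn about z gives the same grasp; the last joint's range is limited). The gripper opens to 85 mm and grips with 20 to 120 N. Pads are 22 mm wide; open, the fingers measure 114 mm over their backs; the gripper's body (76 mm by 85 mm) begins 54 mm behind the grasp point. The pads swing forward as they close: fully open they stand 13 mm farther back than shut.
Start: joints at [-1.387, 0.527, 1.433, -0, 1.181, -0.178], TCP at [0.222, -0.584, 0.231] pointing down, gripper open.
Joint ranges: [-3.08, 3.08], [-0.75, 2.2], [0.22, 2.44], [-1.43, 4.57], [0, 2.65], [-2.85, 2.85]. Speed limits (rad/s): [2.79, 2.79, 3.14, 3.14, 3.14, 3.14].

### API

Orientations are given as a rotation vector (axis times angle).
In Python, from workcell import ctrl, vision gives the robot as it stands. The module is installed in compiled form; this text tells all that it offers.
- The arm moves only by the tool servo_tool, never from a script. Its argument "series" is a list of rows, each an object with "claw": the opening, from 0 (shut) to 1 (fully open); "offset": the shift along the tool's x, y, z in mm, a list of three; "delta_rot": the turn, a rotation vector about the tool's x, y, z in rad, a list of three. In form: [{"claw": claw, "offset": [dx, dy, dz], "delta_rot": [wx, wy, wz]}, ...]. A call has 1 to 12 rows; each row shifts and turns the commanded pose from where the row before left it, along the tool's axes as they then stand; what a row does not reach is not made up. A row lasts 1/12 s, in which the tool goes at most 41.7 mm and 7.16 degrees, less where a joint would pass 70% of its speed; a pose out of reach is approached as far as the arm can. A call is refused whole if a number of a shift passes 41.7 or a number of a turn 0.125, either way. A call with a gripper value outside its range is refused whole. The fingers move at their own pace and stop on an object; "newtons" is the grip in N (left out, the last holds). Time passes only in rows, so rows that do not move let the fingers close. It gives the time, the measured TCP pose, the force, the opening and the grip force at its end, in the units of the state.
- ctrl.observe(): the state, without advancing time (a new reading comes with each control period).
- vision.snapshot(name): name is "scene" or "top" or "wrist"; returns a dict with "img" (480x640x3 uint8, blue, green, red), "camera_matrix" (3x3 intrinsics, pixels), "world_to_cam" (4x4, takes a point from world to camera coordinates). Camera axes: x right, y down, z forward; pixel columns grow to the right and rows downward; lengths in m; the calibration is good to about 2 mm. The wrist camera is an equidistant fisheye: a pixel r from the principal point sees the ray r / f radians off the axis. A picture is of the moment at which its call begins. There is no depth.
- ctrl.job_done(): hands the job in; it is judged then, once.
Trained networks look in the newest picture that a camera, given by its name, has taken for a name from the list of things; names that differ only in an ending like _2 or _b are one class to them, and where a whole thing is asked for, a point or a joint stands for the part that bears it (a point fixed in the world has none). Each returns a list of dicts, best first, with "confidence" (0 to 1); they miss things now and then, are a little off and sometimes report something else, mostly with a low value. They report only what shows in the picture. A call takes as long as a camera call. They do not tell look-alikes from the thing itself.
- vision.find_in(query, camera): "position" ([column, row] in pixels, amid what is visible of it).
The state is a dict: "time": time; "qpos": joint angles; "qd": joint speeds; "effort": joint torques, N m; "tool_pos": TCP position; "orientation": TCP orientation; "ft_force": force on the tool from outside, world axes, zero at the start; "torque": the same for the moment, N m; "gripper_width": finger opening in m; "gripper_force": force on a finger pad.
Only numpy, scipy, OpenCV 4.12 (cv2) and the standard library are available. Lean on these libraries where they do the work, as an engineer would, in place of code of your own. Each camera call takes 0.05 s, during which the arm holds its last target. There are 200 camera calls.

## Working session

There is one attempt and no reset: what is moved stays moved. The work goes in short steps, Python scripts to look and compute and a tool call to move; the robot and the scene stay as the last step left them, time stands still between calls to the robot, and variables do not carry over. Pictures are saved under pics/ and viewed, at most 16 in all, crops included, and the job is handed in when it is done.

Besides the shell and the picture viewer there is one more tool, called after "Emit:" as name(argument=value, ...) on one line, values as JSON. servo_tool: Moves the arm, as the interface text tells. Its arguments: {"type":"object","properties":{"series":{"type":"array"},"newtons":{"type":"number"}},"required":["series"]}

```bash
mkdir -p pics; python3 - <<'E'
from workcell import ctrl, vision
import cv2
s=ctrl.observe(); print(s['time'],s['tool_pos'],s['orientation'],s['gripper_width'])
for c in ('scene','top'):
    r=vision.snapshot(c); cv2.imwrite(f'pics/{c}0.png',r['img']); print(c,r['camera_matrix'].tolist(),r['world_to_cam'].round(4).tolist())
for q in ('tin_a','tin_c','tamper','press_top','pan_top','rest_mat','jar','shaker','bowl','cup','spatula','scoop_tray'):
    print(q,[(d['position'],round(d['confidence'],2)) for d in vision.find_in(q,'top')][:5])
E
```

```text
0.0 [ 0.22170916 -0.58358555  0.23034463] [-3.08793016e+00 -5.66372371e-01 -1.99653139e-05] 0.08515182567330813
scene [[530.9193119814005, 0.0, 317.407921885261], [0.0, 530.9193119814005, 237.65679151624013], [0.0, 0.0, 1.0]] [[0.6423, 0.7665, -0.0038, -0.3861], [0.6112, -0.5151, -0.6009, -0.2174], [-0.4625, 0.3836, -0.7993, 1.9454], [0.0, 0.0, 0.0, 1.0]]
top [[575.6405539247279, 0.0, 316.22553914624456], [0.0, 575.6405539247279, 242.80138902964825], [0.0, 0.0, 1.0]] [[0.016, -0.9997, -0.0181, 0.0818], [-0.9988, -0.0152, -0.047, 0.501], [0.0467, 0.0188, -0.9987, 1.5202], [0.0, 0.0, 0.0, 1.0]]
tin_a [([347.4, 266.7], 0.97), ([350.4, 169.9], 0.92), ([341.7, 221.8], 0.78), ([237.3, 334.6], 0.75), ([465.0, 198.3], 0.53)]
tin_c [([347.4, 266.7], 0.97), ([350.4, 169.9], 0.92), ([341.7, 221.8], 0.78), ([237.3, 334.6], 0.75), ([465.0, 198.3], 0.53)]
tamper [([108.8, 235.3], 0.88), ([258.9, 271.4], 0.67), ([464.5, 199.1], 0.46), ([537.0, 280.2], 0.22)]
press_top [([250.4, 208.5], 0.57)]
pan_top [([252.4, 207.7], 0.58), ([278.1, 266.2], 0.37)]
rest_mat [([277.9, 268.6], 0.76)]
jar [([396.1, 141.4], 0.81)]
shaker [([304.0, 144.7], 0.68)]
bowl [([534.3, 280.3], 0.8), ([305.2, 146.1], 0.66), ([462.8, 197.9], 0.59)]
cup [([161.8, 220.8], 0.83)]
spatula [([152.2, 284.4], 0.96)]
scoop_tray [([457.2, 282.2], 0.84)]
```

View pics/top0.png

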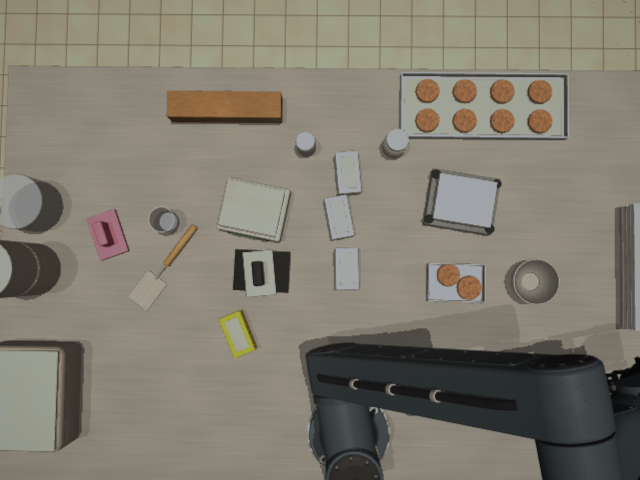

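View pics/scene0.png

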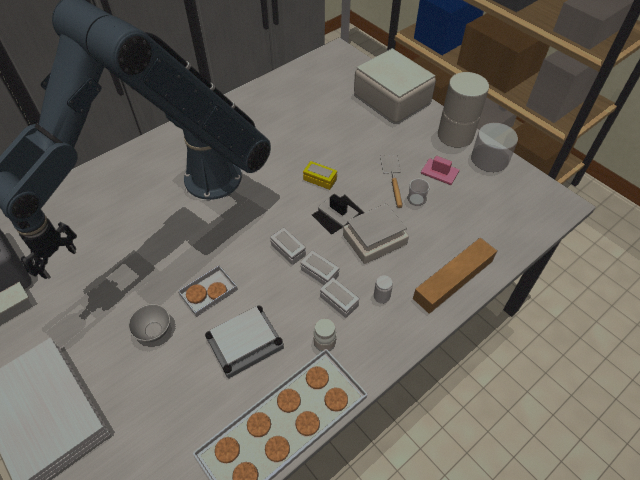

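The tins are at (347,267), (340,217) and (348,172). The press is the dark-cornered plate at (462,202), the scale the cream box at (254,209), and the tamper lies on its mat at (258,272). I'll leave the yellow and pink look-alikes alone. Next I measure the outlines.

```bash
cat > h.py <<'E'
from workcell import ctrl, vision
import cv2, numpy as np
from scipy.spatial.transform import Rotation as R
def pix2w(r,px,z):
    K,T=r['camera_matrix'],r['world_to_cam']; px=np.atleast_2d(px).astype(float)
    d=np.c_[px,np.ones(len(px))]@np.linalg.inv(K).T@T[:3,:3]; o=-T[:3,:3].T@T[:3,3]
    return o+d*((z-o[2])/d[:,2])[:,None]
def w2pix(r,p):
    K,T=r['camera_matrix'],r['world_to_cam']; c=np.atleast_2d(p)@T[:3,:3].T+T[:3,3]; c=c@K.T
    return c[:,:2]/c[:,2:]
def blob(r,px,z,lo=12):
    """flood-fill from a pixel, min-area rectangle in world at height z: centre, long-axis yaw, sizes"""
    im=cv2.resize(r['img'],None,fx=4,fy=4,interpolation=cv2.INTER_CUBIC); m=np.zeros((im.shape[0]+2,im.shape[1]+2),np.uint8)
    cv2.floodFill(im,m,tuple(int(4*v) for v in px),0,(lo,)*3,(lo,)*3,4|(255<<8)|cv2.FLOODFILL_FIXED_RANGE|cv2.FLOODFILL_MASK_ONLY)
    return rect(r,m[1:-1,1:-1],z)
def rect(r,m,z,s=4):
    c=max(cv2.findContours(m,cv2.RETR_EXTERNAL,cv2.CHAIN_APPROX_NONE)[0],key=cv2.contourArea)[:,0]
    w=pix2w(r,(c+.5)/s-.5,z)[:,:2]
    (cx,cy),(a,b),t=cv2.minAreaRect((w*1000).astype(np.float32))
    if a<b: a,b,t=b,a,t+90
    return np.array([cx,cy]).round(1),round((t+90)%180-90,1),round(a,1),round(b,1)
def st():
    s=ctrl.observe(); Rm=R.from_rotvec(s['orientation']).as_matrix()
    print('t',round(s['time'],2),'p',(1000*s['tool_pos']).round(1),'yawX',np.degrees(np.arctan2(Rm[1,0],Rm[0,0])).round(1),'z',Rm[:,2].round(3),'w',round(s['gripper_width']*1e3,1),'gf',round(s['gripper_force'],1),'F',s['ft_force'].round(1)); return s,Rm
def plan(x,y,z,yaw=None):
    """tool-frame offset in mm from now to world mm target, and turn about tool z for tool y axis to lie at world angle yaw deg (mod 180)"""
    s,Rm=st(); d=Rm.T@(np.array([x,y,z])-1000*s['tool_pos'])
    o='offset '+str(d.round(0)); 
    if yaw is not None:
        a=np.radians(yaw); t=[np.cos(a),np.sin(a),0]; v=Rm.T@t; w=np.arctan2(-v[0],v[1]); w=(w+np.pi/2)%np.pi-np.pi/2; o+=f' wz {w:.3f}'
    print(o,'q6',round(s['qpos'][5],2))
E
python3 - <<'E'
from h import *
r=vision.snapshot('top'); st()
im=r['img']; cv2.imwrite('pics/crop.png',cv2.resize(im[135:315,215:505],None,fx=2.7,fy=2.7,interpolation=cv2.INTER_CUBIC))
hsv=cv2.cvtColor(cv2.resize(im,None,fx=4,fy=4,interpolation=cv2.INTER_CUBIC),cv2.COLOR_BGR2HSV)
for px in [(347,267),(340,217),(348,172),(462,202),(258,205),(258,272),(270,272),(300,220),(247,225),(240,260)]: print(px,im[px[1],px[0]],hsv[px[1]*4,px[0]*4])
for px,z in [((347,267),.048),((340,217),.048),((348,172),.048),((462,202),.06),((258,205),.085),((268,272),.016)]:
    for lo in (15,30): print(px,blob(r,px,z,lo))
E
```

```text
t 0.75 p [ 221.8 -584.3  231.3] yawX 20.8 z [-0.  0. -1.] w 85.7 gf 0.0 F [ 0.   0.5 -0.2]
(347, 267) [162 165 162] [ 70   5 165]
(340, 217) [161 166 162] [ 50   9 166]
(348, 172) [154 164 161] [ 40  14 164]
(462, 202) [169 164 160] [107  14 169]
(258, 205) [149 162 162] [ 30  20 162]
(258, 272) [41 44 46] [18 28 46]
(270, 272) [155 165 162] [ 42  15 165]
(300, 220) [126 138 144] [ 19  33 145]
(247, 225) [153 165 161] [ 43  18 166]
(240, 260) [34 38 40] [18 33 39]
(347, 267) (array([433.6,   9. ]), 1.8, 105.7, 56.6)
(347, 267) (array([433.9,   9.1]), 2.4, 108.3, 58.4)
(340, 217) (array([568.2,  31. ]), 11.6, 107.2, 56.9)
(340, 217) (array([568.7,  30.8]), 11.6, 109.8, 59.0)
(348, 172) (array([686.2,   9.2]), 5.7, 108.0, 57.4)
(348, 172) (array([533.7,  43. ]), -77.3, 1370.1, 907.0)
(462, 202) (array([ 614.7, -292.9]), 81.4, 147.3, 117.3)
(462, 202) (array([ 614.8, -293. ]), 81.4, 148.7, 118.7)
(258, 205) (array([581.1, 251.1]), 79.0, 160.3, 131.3)
(258, 205) (array([453.7,  83.8]), -89.9, 1621.8, 1097.9)
(268, 272) (array([416.9, 240.1]), 6.2, 121.1, 77.3)
(268, 272) (array([451.9,  90.4]), -89.8, 1712.8, 1156.7)
```

View pics/crop.png

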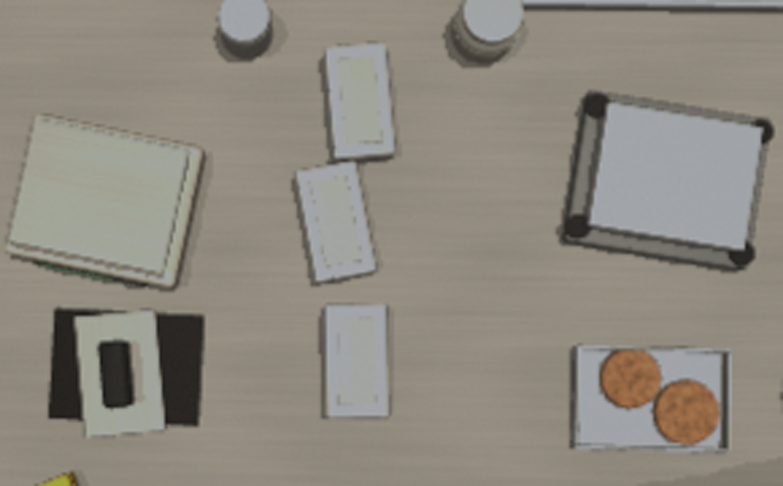

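The three white tins, the press plate (centre about (615,-293), 148x118, long axis 81°), the scale and the tamper on its mat all measure as they should.

```bash
python3 - <<'E'
from h import *
r=vision.snapshot('top')
f=lambda x,y:(215+x/2.7,135+y/2.7)
print('pan',pix2w(r,[f(101,195)],.085),pix2w(r,[f(38,116),f(190,150),f(163,272),f(12,242)],.085).round(3).tolist())
print('mat',pix2w(r,[f(53,310),f(204,318),f(198,426),f(49,416)],.004).round(3).tolist())
print('tamper grip top',pix2w(r,[f(116,373)],.064))
plan(434,9,150,92)
E
```

```text
pan [[0.58461511 0.25235321 0.085     ]] [[0.659, 0.314, 0.085], [0.628, 0.169, 0.085], [0.513, 0.192, 0.085], [0.539, 0.336, 0.085]]
mat [[0.478, 0.308, 0.004], [0.472, 0.158, 0.004], [0.365, 0.162, 0.004], [0.373, 0.31, 0.004]]
tamper grip top [[0.41689564 0.23717848 0.064     ]]
t 0.8 p [ 221.8 -584.3  231.4] yawX 20.8 z [ 0. -0. -1.] w 85.7 gf 0.0 F [ 0.   0.1 -0.5]
offset [ 409. -479.   81.] wz 0.328 q6 -0.18
```

Emit:
servo_tool(series=[{"claw": 1, "offset": [25.6, -29.9, 0], "delta_rot": [0, 0, 0]}, {"claw": 1, "offset": [25.6, -29.9, 0], "delta_rot": [0, 0, 0]}, {"claw": 1, "offset": [25.6, -29.9, 0], "delta_rot": [0, 0, 0]}, {"claw": 1, "offset": [25.6, -29.9, 0], "delta_rot": [0, 0, 0]}, {"claw": 1, "offset": [25.6, -29.9, 0], "delta_rot": [0, 0, 0]}, {"claw": 1, "offset": [25.6, -29.9, 0], "delta_rot": [0, 0, 0]}, {"claw": 1, "offset": [25.6, -29.9, 0], "delta_rot": [0, 0, 0]}, {"claw": 1, "offset": [25.6, -29.9, 0], "delta_rot": [0, 0, 0]}, {"claw": 1, "offset": [25.6, -29.9, 0], "delta_rot": [0, 0, 0]}, {"claw": 1, "offset": [25.6, -29.9, 0], "delta_rot": [0, 0, 0]}, {"claw": 1, "offset": [25.6, -29.9, 0], "delta_rot": [0, 0, 0]}, {"claw": 1, "offset": [25.6, -29.9, 0], "delta_rot": [0, 0, 0]}], newtons=60)

```text
time: 1.8
tool_pos: [0.3821, -0.1382, 0.2317]
orientation: [3.089, 0.566, 0.001]
ft_force: [0.7, -0.3, -0.8]
gripper_width: 0.0856
gripper_force: 0.0
```

Emit:
servo_tool(series=[{"claw": 1, "offset": [25.6, -29.9, 0], "delta_rot": [0, 0, 0]}, {"claw": 1, "offset": [25.6, -29.9, 0], "delta_rot": [0, 0, 0]}, {"claw": 1, "offset": [25.6, -29.9, 0], "delta_rot": [0, 0, 0]}, {"claw": 1, "offset": [25.6, -29.9, 0], "delta_rot": [0, 0, 0]}, {"claw": 1, "offset": [0, 0, 25], "delta_rot": [0, 0, 0.11]}, {"claw": 1, "offset": [0, 0, 25], "delta_rot": [0, 0, 0.11]}, {"claw": 1, "offset": [0, 0, 25], "delta_rot": [0, 0, 0.108]}, {"claw": 1, "offset": [0, 0, 0], "delta_rot": [0, 0, 0]}, {"claw": 1, "offset": [0, 0, 0], "delta_rot": [0, 0, 0]}])

```text
time: 2.55
tool_pos: [0.4343, 0.0086, 0.1558]
orientation: [-3.14, -0.059, 0.004]
ft_force: [0.1, -0.7, 1.0]
gripper_width: 0.0854
gripper_force: 0.0
```

```bash
python3 - <<'E'
from h import *
plan(434,9,5,92)
r=vision.snapshot('wrist'); cv2.imwrite('pics/w1.png',r['img'])
E
```

```text
t 2.55 p [434.3   8.6 155.8] yawX 2.2 z [-0.003  0.001 -1.   ] w 85.4 gf 0.0 F [ 0.1 -0.7  1. ]
offset [  0.  -0. 151.] wz 0.003 q6 1.29
```

View pics/w1.png

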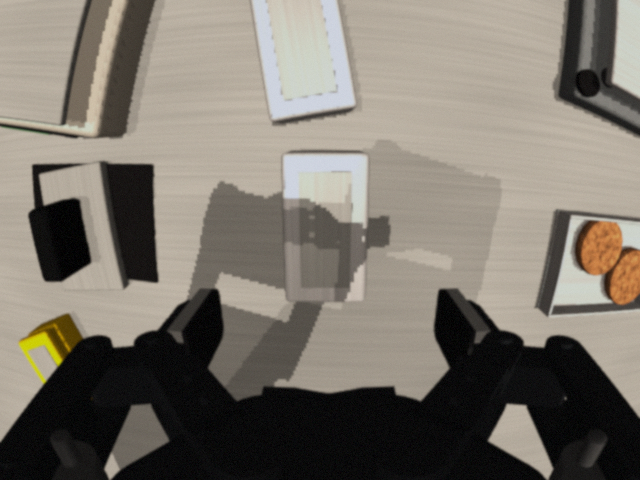

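The wrist view shows tin A centred laterally between the fingers (column ~325). I'll go down and grip it.

Emit:
servo_tool(series=[{"claw": 1, "offset": [0, 0, 38], "delta_rot": [0, 0, 0]}, {"claw": 1, "offset": [0, 0, 38], "delta_rot": [0, 0, 0]}, {"claw": 1, "offset": [0, 0, 38], "delta_rot": [0, 0, 0]}, {"claw": 1, "offset": [0, 0, 26], "delta_rot": [0, 0, 0]}, {"claw": 1, "offset": [0, 0, 10], "delta_rot": [0, 0, 0]}, {"claw": 0.6, "offset": [0, 0, 0], "delta_rot": [0, 0, 0]}, {"claw": 0.4, "offset": [0, 0, 0], "delta_rot": [0, 0, 0]}, {"claw": 0.4, "offset": [0, 0, 0], "delta_rot": [0, 0, 0]}, {"claw": 0.4, "offset": [0, 0, 0], "delta_rot": [0, 0, 0]}, {"claw": 0.4, "offset": [0, 0, 0], "delta_rot": [0, 0, 0]}, {"claw": 0.4, "offset": [0, 0, 0], "delta_rot": [0, 0, 0]}], newtons=60)

```text
time: 3.52
tool_pos: [0.4359, 0.0081, 0.0075]
orientation: [3.14, 0.055, 0.004]
ft_force: [-0.2, -0.8, 6.3]
gripper_width: 0.0592
gripper_force: 65.4
```

```bash
python3 - <<'E'
from h import *
plan(615,-293,66,81.4)
E
```

```text
t 3.52 p [435.9   8.1   7.5] yawX 2.0 z [ 0.003 -0.001 -1.   ] w 59.2 gf 65.4 F [-0.2 -0.8  6.3]
offset [169. 307. -58.] wz 0.185 q6 1.3
```

Emit:
servo_tool(series=[{"claw": 0.4, "offset": [0, 0, -15], "delta_rot": [0, 0, 0]}, {"claw": 0.4, "offset": [0, 0, -35], "delta_rot": [0, 0, 0]}, {"claw": 0.4, "offset": [0, 0, -40], "delta_rot": [0, 0, 0]}, {"claw": 0.4, "offset": [9, 17, -30], "delta_rot": [0, 0, 0]}, {"claw": 0.4, "offset": [18, 32, 0], "delta_rot": [0, 0, 0]}, {"claw": 0.4, "offset": [18, 33, 0], "delta_rot": [0, 0, 0]}, {"claw": 0.4, "offset": [18, 33, 0], "delta_rot": [0, 0, 0]}, {"claw": 0.4, "offset": [18, 33, 0], "delta_rot": [0, 0, 0]}, {"claw": 0.4, "offset": [18, 33, 0], "delta_rot": [0, 0, 0]}, {"claw": 0.4, "offset": [18, 33, 0], "delta_rot": [0, 0, 0]}, {"claw": 0.4, "offset": [18, 33, 0], "delta_rot": [0, 0, 0]}, {"claw": 0.4, "offset": [18, 33, 0], "delta_rot": [0, 0, 0]}])

```text
time: 4.52
tool_pos: [0.5978, -0.2675, 0.1265]
orientation: [-3.141, -0.055, 0.001]
ft_force: [-0.7, 0.0, -1.2]
gripper_width: 0.0593
gripper_force: 65.4
```

Emit:
servo_tool(series=[{"claw": 0.4, "offset": [16, 27, 0], "delta_rot": [0, 0, 0]}, {"claw": 0.4, "offset": [0, 0, 0], "delta_rot": [0, 0, 0.093]}, {"claw": 0.4, "offset": [0, 0, 0], "delta_rot": [0, 0, 0.092]}, {"claw": 0.4, "offset": [0, 0, 0], "delta_rot": [0, 0, 0]}, {"claw": 0.4, "offset": [0, 0, 0], "delta_rot": [0, 0, 0]}])

```text
time: 4.93
tool_pos: [0.6139, -0.2922, 0.1261]
orientation: [-3.132, 0.232, 0.002]
ft_force: [-0.2, 0.1, -0.7]
gripper_width: 0.0593
gripper_force: 65.4
```

```bash
python3 - <<'E'
from h import *
plan(615,-293,68.5,81.4)
r=vision.snapshot('wrist'); cv2.imwrite('pics/w2.png',r['img'])
E
```

```text
t 4.93 p [ 613.9 -292.2  126.1] yawX -8.5 z [-0.001  0.001 -1.   ] w 59.3 gf 65.4 F [-0.2  0.1 -0.7]
offset [ 1.  1. 58.] wz 0.002 q6 1.11
```

View pics/w2.png

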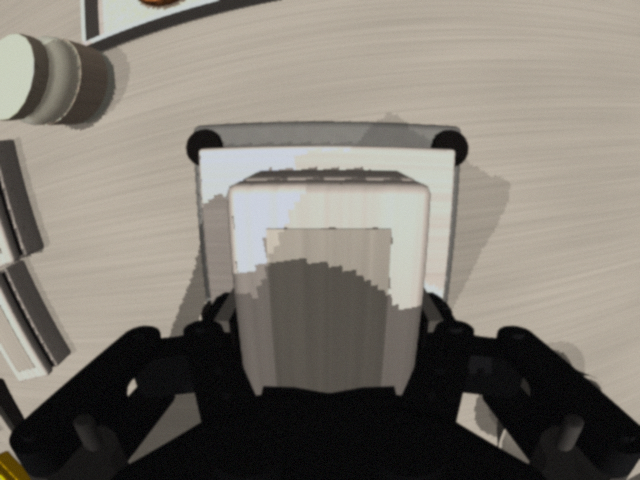

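Tin A is held level and centred over the plate (rows 150–300, columns 200–455). I'll set it down and release.

Emit:
servo_tool(series=[{"claw": 0.4, "offset": [1, 1, 30], "delta_rot": [0, 0, 0]}, {"claw": 0.4, "offset": [0, 0, 20], "delta_rot": [0, 0, 0]}, {"claw": 0.4, "offset": [0, 0, 8], "delta_rot": [0, 0, 0]}, {"claw": 0.4, "offset": [0, 0, 0], "delta_rot": [0, 0, 0]}, {"claw": 0.4, "offset": [0, 0, 0], "delta_rot": [0, 0, 0]}, {"claw": 0.8, "offset": [0, 0, 0], "delta_rot": [0, 0, 0]}, {"claw": 1, "offset": [0, 0, 0], "delta_rot": [0, 0, 0]}, {"claw": 1, "offset": [0, 0, 0], "delta_rot": [0, 0, 0]}, {"claw": 1, "offset": [0, 0, -20], "delta_rot": [0, 0, 0]}, {"claw": 1, "offset": [0, 0, -35], "delta_rot": [0, 0, 0]}, {"claw": 1, "offset": [0, 0, -35], "delta_rot": [0, 0, 0]}, {"claw": 1, "offset": [0, 0, -35], "delta_rot": [0, 0, 0]}])

```text
time: 5.98
tool_pos: [0.6153, -0.2938, 0.1952]
orientation: [3.133, -0.236, 0.001]
ft_force: [0.5, -1.0, 0.3]
gripper_width: 0.0853
gripper_force: 0.0
```

```bash
python3 - <<'E'
from h import *
r=vision.snapshot('top'); plan(568.5,31,150,101.6)
for px,z in [((340,217),.048),((348,172),.048)]: print(blob(r,px,z,15))
p=w2pix(r,[.615,-.293,.108])[0]; print(p,blob(r,p,.108,15), blob(r,p,.108,25))
E
```

```text
t 6.03 p [ 619.5 -296.4  204.3] yawX -8.6 z [ 0.013 -0.009 -1.   ] w 85.5 gf 0.0 F [1.1 0.9 4.6]
offset [-100. -316.   51.] wz -0.352 q6 1.11
(array([568.1,  31. ]), 11.6, 106.8, 56.9)
(array([686.1,   9.2]), 5.7, 107.6, 57.2)
[469.63727664 197.14953531] (array([ 476.2, -312.5]), -21.5, 596.5, 234.6) (array([ 331.6, -176.4]), -35.7, 975.0, 424.3)
```

Emit:
servo_tool(series=[{"claw": 1, "offset": [-11, -35, 0], "delta_rot": [0, 0, 0]}, {"claw": 1, "offset": [-11, -35, 0], "delta_rot": [0, 0, 0]}, {"claw": 1, "offset": [-11, -35, 0], "delta_rot": [0, 0, 0]}, {"claw": 1, "offset": [-11, -35, 0], "delta_rot": [0, 0, 0]}, {"claw": 1, "offset": [-11, -35, 0], "delta_rot": [0, 0, 0]}, {"claw": 1, "offset": [-11, -35, 0], "delta_rot": [0, 0, 0]}, {"claw": 1, "offset": [-11, -35, 0], "delta_rot": [0, 0, 0]}, {"claw": 1, "offset": [-11, -35, 0], "delta_rot": [0, 0, 0]}, {"claw": 1, "offset": [-10, -36, 0], "delta_rot": [0, 0, 0]}, {"claw": 1, "offset": [0, 0, 10], "delta_rot": [0, 0, -0.117]}, {"claw": 1, "offset": [0, 0, 20], "delta_rot": [0, 0, -0.117]}, {"claw": 1, "offset": [0, 0, 20], "delta_rot": [0, 0, -0.117]}])

```text
time: 7.03
tool_pos: [0.5671, 0.0345, 0.1446]
orientation: [3.123, 0.328, 0.008]
ft_force: [-0.9, -0.1, 0.3]
gripper_width: 0.0851
gripper_force: 0.0
```

Emit:
servo_tool(series=[{"claw": 1, "offset": [0, 0, 0], "delta_rot": [0, 0, 0]}, {"claw": 1, "offset": [0, 0, 0], "delta_rot": [0, 0, 0]}])

```text
time: 7.2
tool_pos: [0.5654, 0.0335, 0.1432]
orientation: [-3.126, -0.31, 0.002]
ft_force: [0.9, -0.4, 0.3]
gripper_width: 0.0854
gripper_force: 0.0
```

```bash
python3 - <<'E'
from h import *
r=vision.snapshot('top'); plan(568.3,31,5,101.6)
p=w2pix(r,[.615,-.293,.108])[0]; print(p,blob(r,p,.108,15), blob(r,p,.108,25))
E
```

```text
t 7.25 p [566.3  33.2 144. ] yawX 11.3 z [ 0.001 -0.    -1.   ] w 85.3 gf 0.0 F [ 0.7 -0.7  0.3]
offset [  1.   3. 139.] wz -0.004 q6 1.23
[469.63727664 197.14953531] (array([ 612.8, -294.9]), -8.1, 90.5, 42.5) (array([ 606.1, -309.5]), -8.7, 118.2, 88.0)
```

Emit:
servo_tool(series=[{"claw": 1, "offset": [1, 3, 37], "delta_rot": [0, 0, 0]}, {"claw": 1, "offset": [0, 0, 37], "delta_rot": [0, 0, 0]}, {"claw": 1, "offset": [0, 0, 36], "delta_rot": [0, 0, 0]}, {"claw": 1, "offset": [0, 0, 19], "delta_rot": [0, 0, 0]}, {"claw": 1, "offset": [0, 0, 10], "delta_rot": [0, 0, 0]}, {"claw": 0.6, "offset": [0, 0, 0], "delta_rot": [0, 0, 0]}, {"claw": 0.4, "offset": [0, 0, 0], "delta_rot": [0, 0, 0]}, {"claw": 0.4, "offset": [0, 0, 0], "delta_rot": [0, 0, 0]}, {"claw": 0.4, "offset": [0, 0, 0], "delta_rot": [0, 0, 0]}, {"claw": 0.4, "offset": [0, 0, 0], "delta_rot": [0, 0, 0]}, {"claw": 0.4, "offset": [0, 0, 0], "delta_rot": [0, 0, 0]}], newtons=60)

```text
time: 8.17
tool_pos: [0.5686, 0.0305, 0.0059]
orientation: [3.125, 0.314, 0.005]
ft_force: [0.2, -1.2, 5.6]
gripper_width: 0.059
gripper_force: 65.5
```

```bash
python3 - <<'E'
from h import *
plan(615,-293,190,81.4)
E
```

```text
t 8.17 p [568.6  30.5   5.9] yawX 11.5 z [ 0.003 -0.    -1.   ] w 59.0 gf 65.5 F [ 0.2 -1.2  5.6]
offset [ -18.  326. -184.] wz 0.351 q6 1.23
```

Emit:
servo_tool(series=[{"claw": 0.4, "offset": [0, 0, -15], "delta_rot": [0, 0, 0]}, {"claw": 0.4, "offset": [0, 0, -35], "delta_rot": [0, 0, 0]}, {"claw": 0.4, "offset": [0, 0, -40], "delta_rot": [0, 0, 0]}, {"claw": 0.4, "offset": [0, 0, -40], "delta_rot": [0, 0, 0]}, {"claw": 0.4, "offset": [0, 15, -35], "delta_rot": [0, 0, 0]}, {"claw": 0.4, "offset": [-2, 30, -18], "delta_rot": [0, 0, 0]}, {"claw": 0.4, "offset": [-2, 36, 0], "delta_rot": [0, 0, 0]}, {"claw": 0.4, "offset": [-2, 36, 0], "delta_rot": [0, 0, 0]}, {"claw": 0.4, "offset": [-2, 36, 0], "delta_rot": [0, 0, 0]}, {"claw": 0.4, "offset": [-2, 36, 0], "delta_rot": [0, 0, 0]}, {"claw": 0.4, "offset": [-2, 36, 0], "delta_rot": [0, 0, 0]}, {"claw": 0.4, "offset": [-2, 36, 0], "delta_rot": [0, 0, 0]}])

```text
time: 9.17
tool_pos: [0.6052, -0.2294, 0.1875]
orientation: [-3.125, -0.315, 0.001]
ft_force: [-0.1, 0.3, -1.8]
gripper_width: 0.0593
gripper_force: 65.3
```

Emit:
servo_tool(series=[{"claw": 0.4, "offset": [-2, 35, 0], "delta_rot": [0, 0, 0]}, {"claw": 0.4, "offset": [-2, 30, 0], "delta_rot": [0, 0, 0]}, {"claw": 0.4, "offset": [0, 0, 0], "delta_rot": [0, 0, 0.117]}, {"claw": 0.4, "offset": [0, 0, 0], "delta_rot": [0, 0, 0.117]}, {"claw": 0.4, "offset": [0, 0, 0], "delta_rot": [0, 0, 0.117]}, {"claw": 0.4, "offset": [0, 0, 0], "delta_rot": [0, 0, 0]}, {"claw": 0.4, "offset": [0, 0, 0], "delta_rot": [0, 0, 0]}])

```text
time: 9.75
tool_pos: [0.6144, -0.2922, 0.1872]
orientation: [-3.133, 0.231, 0.001]
ft_force: [0.2, 0.3, -1.9]
gripper_width: 0.0593
gripper_force: 65.4
```

```bash
python3 - <<'E'
from h import *
plan(615,-293,115,81.4)
E
```

```text
t 9.75 p [ 614.4 -292.2  187.2] yawX -8.4 z [-0.001  0.    -1.   ] w 59.3 gf 65.4 F [ 0.2  0.3 -1.9]
offset [ 1.  1. 72.] wz 0.003 q6 1.11
```

Emit:
servo_tool(series=[{"claw": 0.4, "offset": [1, 1, 35], "delta_rot": [0, 0, 0]}, {"claw": 0.4, "offset": [0, 0, 28], "delta_rot": [0, 0, 0]}, {"claw": 0.4, "offset": [0, 0, 9], "delta_rot": [0, 0, 0]}, {"claw": 0.4, "offset": [0, 0, 0], "delta_rot": [0, 0, 0]}, {"claw": 0.4, "offset": [0, 0, 0], "delta_rot": [0, 0, 0]}, {"claw": 0.8, "offset": [0, 0, 0], "delta_rot": [0, 0, 0]}, {"claw": 1, "offset": [0, 0, 0], "delta_rot": [0, 0, 0]}, {"claw": 1, "offset": [0, 0, 0], "delta_rot": [0, 0, 0]}, {"claw": 1, "offset": [0, 0, -20], "delta_rot": [0, 0, 0]}, {"claw": 1, "offset": [0, 0, -35], "delta_rot": [0, 0, 0]}, {"claw": 1, "offset": [0, 0, -35], "delta_rot": [0, 0, 0]}, {"claw": 1, "offset": [0, 0, -20], "delta_rot": [0, 0, 0]}])

```text
time: 10.75
tool_pos: [0.6174, -0.2947, 0.2309]
orientation: [3.129, -0.235, 0.011]
ft_force: [1.0, -0.3, -0.2]
gripper_width: 0.0856
gripper_force: 0.0
```

```bash
python3 - <<'E'
from h import *
plan(686.1,9.2,180,95.7)
E
```

```text
t 10.75 p [ 617.4 -294.7  230.9] yawX -8.6 z [ 0.006 -0.004 -1.   ] w 85.6 gf 0.0 F [ 1.  -0.3 -0.2]
offset [  22. -311.   50.] wz -0.249 q6 1.11
```

Emit:
servo_tool(series=[{"claw": 1, "offset": [3, -35, 0], "delta_rot": [0, 0, 0]}, {"claw": 1, "offset": [3, -35, 0], "delta_rot": [0, 0, 0]}, {"claw": 1, "offset": [3, -35, 0], "delta_rot": [0, 0, 0]}, {"claw": 1, "offset": [3, -35, 0], "delta_rot": [0, 0, 0]}, {"claw": 1, "offset": [3, -35, 0], "delta_rot": [0, 0, 0]}, {"claw": 1, "offset": [3, -35, 0], "delta_rot": [0, 0, 0]}, {"claw": 1, "offset": [2, -35, 0], "delta_rot": [0, 0, 0]}, {"claw": 1, "offset": [2, -35, 0], "delta_rot": [0, 0, 0]}, {"claw": 1, "offset": [2, -33, 0], "delta_rot": [0, 0, 0]}, {"claw": 1, "offset": [0, 0, 30], "delta_rot": [0, 0, -0.125]}, {"claw": 1, "offset": [0, 0, 30], "delta_rot": [0, 0, -0.124]}, {"claw": 1, "offset": [0, 0, 0], "delta_rot": [0, 0, 0]}])

```text
time: 11.75
tool_pos: [0.6824, 0.014, 0.1605]
orientation: [-3.136, -0.161, 0.016]
ft_force: [-1.7, -0.0, -1.7]
gripper_width: 0.0856
gripper_force: 0.0
```

Emit:
servo_tool(series=[{"claw": 1, "offset": [0, 0, 0], "delta_rot": [0, 0, 0]}])

```text
time: 11.83
tool_pos: [0.6851, 0.0127, 0.1646]
orientation: [-3.137, -0.151, 0.005]
ft_force: [0.2, 0.6, 0.4]
gripper_width: 0.0856
gripper_force: 0.0
```

```bash
python3 - <<'E'
from h import *
r=vision.snapshot('top'); plan(686,9.2,4.5,95.7)
p=w2pix(r,[.615,-.293,.156])[0]; print(p,blob(r,p,.154,15), blob(r,p,.154,8))
E
```

```text
t 11.88 p [686.6  12.  166.4] yawX 5.5 z [ 0.001 -0.    -1.   ] w 85.6 gf 0.0 F [ 0.7 -0.1  0.6]
offset [ -1.   3. 162.] wz -0.004 q6 1.33
[474.5766783  194.63719075] (array([ 615.6, -294.8]), -9.2, 89.7, 41.3) (array([ 616.5, -295.6]), -7.5, 86.7, 38.5)
```

Emit:
servo_tool(series=[{"claw": 1, "offset": [0, 3, 40], "delta_rot": [0, 0, 0]}, {"claw": 1, "offset": [0, 0, 40], "delta_rot": [0, 0, 0]}, {"claw": 1, "offset": [0, 0, 40], "delta_rot": [0, 0, 0]}, {"claw": 1, "offset": [0, 0, 29], "delta_rot": [0, 0, 0]}, {"claw": 1, "offset": [0, 0, 12], "delta_rot": [0, 0, 0]}, {"claw": 0.6, "offset": [0, 0, 0], "delta_rot": [0, 0, 0]}, {"claw": 0.4, "offset": [0, 0, 0], "delta_rot": [0, 0, 0]}, {"claw": 0.4, "offset": [0, 0, 0], "delta_rot": [0, 0, 0]}, {"claw": 0.4, "offset": [0, 0, 0], "delta_rot": [0, 0, 0]}, {"claw": 0.4, "offset": [0, 0, 0], "delta_rot": [0, 0, 0]}, {"claw": 0.4, "offset": [0, 0, 0], "delta_rot": [0, 0, 0]}], newtons=60)

```text
time: 12.8
tool_pos: [0.6884, 0.009, 0.0071]
orientation: [3.137, 0.155, 0.007]
ft_force: [-0.4, -0.6, 6.6]
gripper_width: 0.0597
gripper_force: 65.3
```

```bash
python3 - <<'E'
from h import *
plan(614,-292,235,81.4)
E
```

```text
t 12.8 p [688.4   9.    7.1] yawX 5.7 z [ 0.005 -0.001 -1.   ] w 59.7 gf 65.3 F [-0.4 -0.6  6.6]
offset [-103.  292. -228.] wz 0.249 q6 1.32
```

Emit:
servo_tool(series=[{"claw": 0.4, "offset": [0, 0, -15], "delta_rot": [0, 0, 0]}, {"claw": 0.4, "offset": [0, 0, -35], "delta_rot": [0, 0, 0]}, {"claw": 0.4, "offset": [0, 0, -40], "delta_rot": [0, 0, 0]}, {"claw": 0.4, "offset": [0, 0, -40], "delta_rot": [0, 0, 0]}, {"claw": 0.4, "offset": [0, 0, -40], "delta_rot": [0, 0, 0]}, {"claw": 0.4, "offset": [0, 0, -40], "delta_rot": [0, 0, 0]}, {"claw": 0.4, "offset": [-7, 18, -18], "delta_rot": [0, 0, 0]}, {"claw": 0.4, "offset": [-12, 34, 0], "delta_rot": [0, 0, 0]}, {"claw": 0.4, "offset": [-12, 34, 0], "delta_rot": [0, 0, 0]}, {"claw": 0.4, "offset": [-12, 34, 0], "delta_rot": [0, 0, 0]}, {"claw": 0.4, "offset": [-12, 34, 0], "delta_rot": [0, 0, 0]}, {"claw": 0.4, "offset": [-12, 34, 0], "delta_rot": [0, 0, 0]}])

```text
time: 13.8
tool_pos: [0.6373, -0.1854, 0.2335]
orientation: [3.138, 0.156, 0.0]
ft_force: [0.6, -1.2, -0.9]
gripper_width: 0.0592
gripper_force: 65.1
```

Emit:
servo_tool(series=[{"claw": 0.4, "offset": [-12, 34, 0], "delta_rot": [0, 0, 0]}, {"claw": 0.4, "offset": [-12, 34, 0], "delta_rot": [0, 0, 0]}, {"claw": 0.4, "offset": [-12, 36, 0], "delta_rot": [0, 0, 0]}, {"claw": 0.4, "offset": [0, 0, 0], "delta_rot": [0, 0, 0.125]}, {"claw": 0.4, "offset": [0, 0, 0], "delta_rot": [0, 0, 0.124]}, {"claw": 0.4, "offset": [0, 0, 0], "delta_rot": [0, 0, 0]}, {"claw": 0.4, "offset": [0, 0, 0], "delta_rot": [0, 0, 0]}, {"claw": 0.4, "offset": [0, 0, 0], "delta_rot": [0, 0, 0]}])

```text
time: 14.47
tool_pos: [0.6127, -0.2907, 0.2328]
orientation: [3.133, -0.231, 0.0]
ft_force: [0.0, -0.1, -1.2]
gripper_width: 0.0593
gripper_force: 65.1
```

```bash
python3 - <<'E'
from h import *
plan(614,-293,163,81.4)
r=vision.snapshot('wrist'); cv2.imwrite('pics/w3.png',r['img'])
E
```

```text
t 14.47 p [ 612.7 -290.7  232.8] yawX -8.4 z [ 0. -0. -1.] w 59.3 gf 65.1 F [ 0.  -0.1 -1.2]
offset [ 2.  2. 70.] wz 0.003 q6 1.11
```

View pics/w3.png

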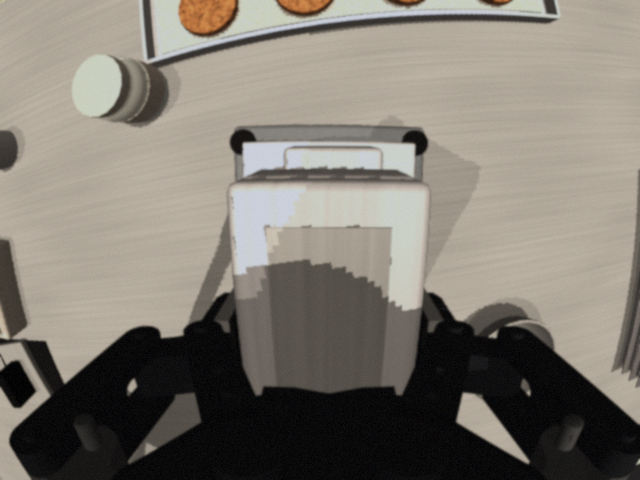

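The third tin is aligned over the stack (stack top at rows 148–175, columns 285–382). I'll lower it.

Emit:
servo_tool(series=[{"claw": 0.4, "offset": [2, 2, 35], "delta_rot": [0, 0, 0]}, {"claw": 0.4, "offset": [0, 0, 26], "delta_rot": [0, 0, 0]}, {"claw": 0.4, "offset": [0, 0, 11], "delta_rot": [0, 0, 0]}, {"claw": 0.4, "offset": [0, 0, 0], "delta_rot": [0, 0, 0]}, {"claw": 0.4, "offset": [0, 0, 0], "delta_rot": [0, 0, 0]}, {"claw": 0.8, "offset": [0, 0, 0], "delta_rot": [0, 0, 0]}, {"claw": 1, "offset": [0, 0, 0], "delta_rot": [0, 0, 0]}, {"claw": 1, "offset": [0, 0, 0], "delta_rot": [0, 0, 0]}, {"claw": 1, "offset": [0, 0, -20], "delta_rot": [0, 0, 0]}, {"claw": 1, "offset": [0, 0, -35], "delta_rot": [0, 0, 0]}, {"claw": 1, "offset": [0, 0, -35], "delta_rot": [0, 0, 0]}, {"claw": 1, "offset": [0, 0, -10], "delta_rot": [0, 0, 0]}])

```text
time: 15.52
tool_pos: [0.6173, -0.2956, 0.268]
orientation: [3.126, -0.235, 0.017]
ft_force: [0.2, -0.5, 1.2]
gripper_width: 0.0853
gripper_force: 0.0
```

```bash
python3 - <<'E'
from h import *
plan(417,238,240,96.2)
E
```

```text
t 15.52 p [ 617.3 -295.6  268. ] yawX -8.6 z [ 0.011 -0.007 -1.   ] w 85.3 gf 0.0 F [ 0.2 -0.5  1.2]
offset [-278. -498.   22.] wz -0.258 q6 1.11
```

Emit:
servo_tool(series=[{"claw": 1, "offset": [-18, -33, 0], "delta_rot": [0, 0, 0]}, {"claw": 1, "offset": [-18, -33, 0], "delta_rot": [0, 0, 0]}, {"claw": 1, "offset": [-18, -33, 0], "delta_rot": [0, 0, 0]}, {"claw": 1, "offset": [-18, -33, 0], "delta_rot": [0, 0, 0]}, {"claw": 1, "offset": [-18, -33, 0], "delta_rot": [0, 0, 0]}, {"claw": 1, "offset": [-18, -33, 0], "delta_rot": [0, 0, 0]}, {"claw": 1, "offset": [-18, -33, 0], "delta_rot": [0, 0, 0]}, {"claw": 1, "offset": [-18, -33, 0], "delta_rot": [0, 0, 0]}, {"claw": 1, "offset": [-18, -33, 0], "delta_rot": [0, 0, 0]}, {"claw": 1, "offset": [0, 0, 0], "delta_rot": [0, 0, -0.125]}, {"claw": 1, "offset": [0, 0, 0], "delta_rot": [0, 0, -0.125]}, {"claw": 1, "offset": [0, 0, 0], "delta_rot": [0, 0, 0]}])

```text
time: 16.52
tool_pos: [0.4987, 0.0251, 0.2612]
orientation: [3.137, 0.163, 0.003]
ft_force: [0.7, -0.2, -0.5]
gripper_width: 0.0857
gripper_force: 0.0
```

```bash
python3 - <<'E'
from h import *
r=vision.snapshot('top')
p=w2pix(r,[.615,-.293,.2])[0]; print(p,blob(r,p,.2,15), blob(r,p,.2,8))
print('tamper',blob(r,(268,272),.016,15),vision.find_in('tamper','top')[:2])
plan(417,238,180,96.2)
a,b=r['img'][150:260,400:520],r['img'][225:310,215:310]
s=lambda x:cv2.resize(x,(390,360),interpolation=cv2.INTER_CUBIC)
cv2.imwrite('pics/t4.png',np.hstack([s(a),s(b)]))
E
```

```text
[479.41408397 192.17672476] (array([ 612.6, -294.1]), -8.0, 88.9, 41.4) (array([ 612.7, -294.5]), -7.9, 86.3, 39.2)
tamper (array([416.8, 240.1]), 6.2, 120.8, 77.1) [{'position': [258.7, 270.7], 'confidence': 0.86}, {'position': [112.6, 238.5], 'confidence': 0.77}]
t 16.62 p [499.   24.2 260.9] yawX 5.5 z [ 0.001 -0.    -1.   ] w 85.3 gf 0.0 F [-0.2 -0.2 -0.1]
offset [ -61. -221.   81.] wz -0.011 q6 1.3
```

View pics/t4.png

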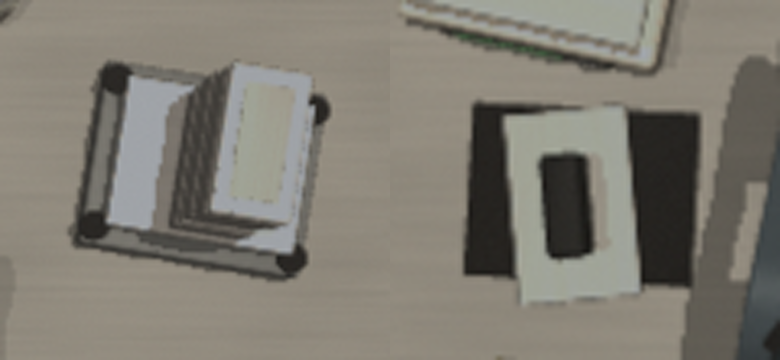

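The stack is centred (lid patch at about (612.6,-294)) and the tamper is still at (417,240), yaw 6°. I'll fetch the tamper.

Emit:
servo_tool(series=[{"claw": 1, "offset": [-9, -33, 0], "delta_rot": [0, 0, 0]}, {"claw": 1, "offset": [-9, -33, 0], "delta_rot": [0, 0, 0]}, {"claw": 1, "offset": [-9, -33, 0], "delta_rot": [0, 0, 0]}, {"claw": 1, "offset": [-9, -33, 0], "delta_rot": [0, 0, 0]}, {"claw": 1, "offset": [-9, -33, 0], "delta_rot": [0, 0, 0]}, {"claw": 1, "offset": [-9, -33, 20], "delta_rot": [0, 0, 0]}, {"claw": 1, "offset": [-7, -23, 30], "delta_rot": [0, 0, -0.011]}, {"claw": 1, "offset": [0, 0, 31], "delta_rot": [0, 0, 0]}, {"claw": 1, "offset": [0, 0, 0], "delta_rot": [0, 0, 0]}, {"claw": 1, "offset": [0, 0, 0], "delta_rot": [0, 0, 0]}])

```text
time: 17.45
tool_pos: [0.4155, 0.2376, 0.1785]
orientation: [3.136, 0.171, -0.005]
ft_force: [0.2, 0.9, -0.0]
gripper_width: 0.0853
gripper_force: 0.0
```

```bash
python3 - <<'E'
from h import *
plan(417,239,27,96.2)
r=vision.snapshot('wrist'); cv2.imwrite('pics/w5.png',r['img'])
E
```

```text
t 17.45 p [415.5 237.6 178.5] yawX 6.2 z [-0.003 -0.001 -1.   ] w 85.3 gf 0.0 F [ 0.2  0.9 -0. ]
offset [  2.  -1. 151.] wz 0.001 q6 1.75
```

View pics/w5.png

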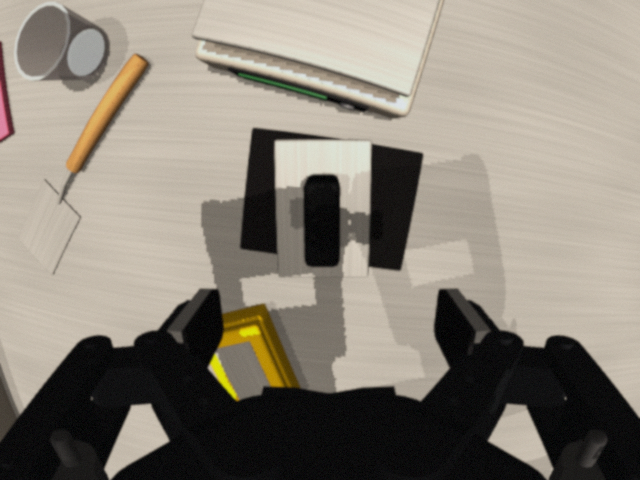

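The grip block (columns 305–340) is centred between the fingers. I'll lower and grip it hard.

Emit:
servo_tool(series=[{"claw": 1, "offset": [2, -1, 38], "delta_rot": [0, 0, 0]}, {"claw": 1, "offset": [0, 0, 38], "delta_rot": [0, 0, 0]}, {"claw": 1, "offset": [0, 0, 38], "delta_rot": [0, 0, 0]}, {"claw": 0.7, "offset": [0, 0, 25], "delta_rot": [0, 0, 0]}, {"claw": 0.5, "offset": [0, 0, 12], "delta_rot": [0, 0, 0]}, {"claw": 0.4, "offset": [0, 0, 0], "delta_rot": [0, 0, 0]}, {"claw": 0.1, "offset": [0, 0, 0], "delta_rot": [0, 0, 0]}, {"claw": 0, "offset": [0, 0, 0], "delta_rot": [0, 0, 0]}, {"claw": 0, "offset": [0, 0, 0], "delta_rot": [0, 0, 0]}, {"claw": 0, "offset": [0, 0, 0], "delta_rot": [0, 0, 0]}, {"claw": 0, "offset": [0, 0, 0], "delta_rot": [0, 0, 0]}, {"claw": 0, "offset": [0, 0, 0], "delta_rot": [0, 0, 0]}], newtons=110)

```text
time: 18.5
tool_pos: [0.4201, 0.2396, 0.0304]
orientation: [-3.136, -0.173, -0.009]
ft_force: [1.5, -1.2, 7.1]
gripper_width: 0.0247
gripper_force: 108.9
```

```bash
python3 - <<'E'
from h import *
plan(614,-293,255,81.4)
E
```

```text
t 18.5 p [420.1 239.6  30.4] yawX 6.3 z [ 0.006  0.001 -1.   ] w 24.7 gf 108.9 F [ 1.5 -1.2  7.1]
offset [ 135.  551. -224.] wz 0.260 q6 1.75
```

Emit:
servo_tool(series=[{"claw": 0, "offset": [0, 0, -15], "delta_rot": [0, 0, 0]}, {"claw": 0, "offset": [0, 0, -35], "delta_rot": [0, 0, 0]}, {"claw": 0, "offset": [0, 0, -38], "delta_rot": [0, 0, 0]}, {"claw": 0, "offset": [0, 0, -38], "delta_rot": [0, 0, 0]}, {"claw": 0, "offset": [0, 0, -38], "delta_rot": [0, 0, 0]}, {"claw": 0, "offset": [0, 0, -38], "delta_rot": [0, 0, 0]}, {"claw": 0, "offset": [4, 18, -33], "delta_rot": [0, 0, 0]}, {"claw": 0, "offset": [9, 36, 0], "delta_rot": [0, 0, 0]}, {"claw": 0, "offset": [9, 36, 0], "delta_rot": [0, 0, 0]}, {"claw": 0, "offset": [9, 36, 0], "delta_rot": [0, 0, 0]}, {"claw": 0, "offset": [9, 36, 0], "delta_rot": [0, 0, 0]}, {"claw": 0, "offset": [9, 36, 0], "delta_rot": [0, 0, 0]}])

```text
time: 19.5
tool_pos: [0.4877, 0.0464, 0.2639]
orientation: [3.137, 0.174, -0.0]
ft_force: [0.5, 1.4, -3.0]
gripper_width: 0.0245
gripper_force: 108.7
```

Emit:
servo_tool(series=[{"claw": 0, "offset": [9, 36, 0], "delta_rot": [0, 0, 0]}, {"claw": 0, "offset": [9, 36, 0], "delta_rot": [0, 0, 0]}, {"claw": 0, "offset": [9, 36, 0], "delta_rot": [0, 0, 0]}, {"claw": 0, "offset": [9, 36, 0], "delta_rot": [0, 0, 0]}, {"claw": 0, "offset": [9, 36, 0], "delta_rot": [0, 0, 0]}, {"claw": 0, "offset": [9, 36, 0], "delta_rot": [0, 0, 0]}, {"claw": 0, "offset": [9, 36, 0], "delta_rot": [0, 0, 0]}, {"claw": 0, "offset": [9, 36, 0], "delta_rot": [0, 0, 0]}, {"claw": 0, "offset": [9, 36, 0], "delta_rot": [0, 0, 0]}, {"claw": 0, "offset": [5, 29, 0], "delta_rot": [0, 0, 0]}])

```text
time: 20.33
tool_pos: [0.613, -0.296, 0.2633]
orientation: [3.136, 0.172, -0.0]
ft_force: [0.5, 0.3, -3.7]
gripper_width: 0.0248
gripper_force: 108.7
```

Emit:
servo_tool(series=[{"claw": 0, "offset": [0, 0, 0], "delta_rot": [0, 0, 0.09]}, {"claw": 0, "offset": [0, 0, 0], "delta_rot": [0, 0, 0.09]}, {"claw": 0, "offset": [0, 0, 0], "delta_rot": [0, 0, 0.08]}, {"claw": 0, "offset": [0, 0, 0], "delta_rot": [0, 0, 0]}, {"claw": 0, "offset": [0, 0, 0], "delta_rot": [0, 0, 0]}, {"claw": 0, "offset": [0, 0, 0], "delta_rot": [0, 0, 0]}])

```text
time: 20.83
tool_pos: [0.6125, -0.293, 0.2633]
orientation: [-3.133, 0.231, 0.001]
ft_force: [0.4, 0.1, -3.9]
gripper_width: 0.0247
gripper_force: 109.2
```

```bash
python3 - <<'E'
from h import *
plan(616,-293.5,228,81.4)
r=vision.snapshot('wrist'); q=vision.snapshot('scene')
cv2.imwrite('pics/w6.png',np.hstack([cv2.resize(r['img'],(400,300)),cv2.resize(q['img'][240:440,140:407],(400,300),interpolation=cv2.INTER_CUBIC)]))
E
```

```text
t 20.83 p [ 612.5 -293.   263.3] yawX -8.4 z [-0.001  0.    -1.   ] w 24.7 gf 109.2 F [ 0.4  0.1 -3.9]
offset [ 4.  0. 35.] wz 0.003 q6 1.11
```

View pics/w6.png

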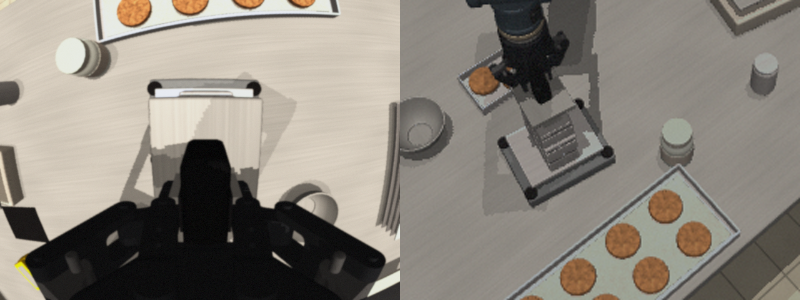

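The tamper is held level over the upright stack. I'll press down gradually.

Emit:
servo_tool(series=[{"claw": 0, "offset": [4, 0, 20], "delta_rot": [0, 0, 0]}, {"claw": 0, "offset": [0, 0, 12], "delta_rot": [0, 0, 0]}, {"claw": 0, "offset": [0, 0, 5], "delta_rot": [0, 0, 0]}, {"claw": 0, "offset": [0, 0, 4], "delta_rot": [0, 0, 0]}, {"claw": 0, "offset": [0, 0, 4], "delta_rot": [0, 0, 0]}, {"claw": 0, "offset": [0, 0, 4], "delta_rot": [0, 0, 0]}, {"claw": 0, "offset": [0, 0, 4], "delta_rot": [0, 0, 0]}, {"claw": 0, "offset": [0, 0, 0], "delta_rot": [0, 0, 0]}], newtons=120)

```text
time: 21.6
tool_pos: [0.6168, -0.2937, 0.2106]
orientation: [-3.132, 0.234, 0.0]
ft_force: [-1.2, 1.9, 2.5]
gripper_width: 0.0246
gripper_force: 118.4
```

Emit:
servo_tool(series=[{"claw": 0, "offset": [0, 0, 3], "delta_rot": [0, 0, 0]}, {"claw": 0, "offset": [0, 0, 3], "delta_rot": [0, 0, 0]}, {"claw": 0, "offset": [0, 0, 3], "delta_rot": [0, 0, 0]}, {"claw": 0, "offset": [0, 0, 3], "delta_rot": [0, 0, 0]}, {"claw": 0, "offset": [0, 0, 0], "delta_rot": [0, 0, 0]}])

```text
time: 22.02
tool_pos: [0.6172, -0.2939, 0.1998]
orientation: [3.133, -0.234, 0.002]
ft_force: [-1.5, 3.2, 5.4]
gripper_width: 0.025
gripper_force: 119.2
```

Emit:
servo_tool(series=[{"claw": 0, "offset": [0, 0, 3], "delta_rot": [0, 0, 0]}, {"claw": 0, "offset": [0, 0, 3], "delta_rot": [0, 0, 0]}, {"claw": 0, "offset": [0, 0, 3], "delta_rot": [0, 0, 0]}, {"claw": 0, "offset": [0, 0, 3], "delta_rot": [0, 0, 0]}, {"claw": 0, "offset": [0, 0, 0], "delta_rot": [0, 0, 0]}, {"claw": 0, "offset": [0, 0, 0], "delta_rot": [0, 0, 0]}])

```text
time: 22.52
tool_pos: [0.6181, -0.2944, 0.1917]
orientation: [3.131, -0.234, 0.007]
ft_force: [-3.9, 3.5, 18.8]
gripper_width: 0.0248
gripper_force: 120.7
```

Emit:
servo_tool(series=[{"claw": 0, "offset": [0, 0, 3], "delta_rot": [0, 0, 0]}, {"claw": 0, "offset": [0, 0, 3], "delta_rot": [0, 0, 0]}, {"claw": 0, "offset": [0, 0, 0], "delta_rot": [0, 0, 0]}, {"claw": 0, "offset": [0, 0, 0], "delta_rot": [0, 0, 0]}, {"claw": 0, "offset": [0, 0, 0], "delta_rot": [0, 0, 0]}, {"claw": 0, "offset": [0, 0, 0], "delta_rot": [0, 0, 0]}, {"claw": 0, "offset": [0, 0, 0], "delta_rot": [0, 0, 0]}, {"claw": 0, "offset": [0, 0, 0], "delta_rot": [0, 0, 0]}, {"claw": 0, "offset": [0, 0, 0], "delta_rot": [0, 0, 0]}, {"claw": 0, "offset": [0, 0, 0], "delta_rot": [0, 0, 0]}, {"claw": 0, "offset": [0, 0, 0], "delta_rot": [0, 0, 0]}, {"claw": 0, "offset": [0, 0, 0], "delta_rot": [0, 0, 0]}])

```text
time: 23.52
tool_pos: [0.6207, -0.2956, 0.1909]
orientation: [3.127, -0.234, 0.019]
ft_force: [-4.5, 3.9, 34.5]
gripper_width: 0.0248
gripper_force: 122.3
```

```bash
python3 - <<'E'
from h import *
st()
q=vision.snapshot('scene'); r=vision.snapshot('top')
cv2.imwrite('pics/s7.png',np.hstack([cv2.resize(q['img'][300:380,200:290],(450,400),interpolation=cv2.INTER_CUBIC),cv2.resize(r['img'][160:250,410:490],(350,400),interpolation=cv2.INTER_CUBIC)]))
E
```

```text
t 23.52 p [ 620.7 -295.6  190.9] yawX -8.5 z [ 0.012 -0.007 -1.   ] w 24.8 gf 122.3 F [-4.5  3.9 34.5]
```

View pics/s7.png

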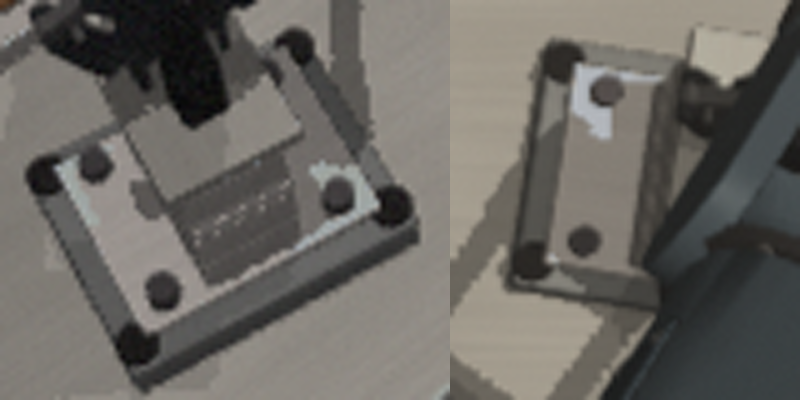

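The plate is bottomed (its stops show through), z has stopped moving at 34 N, and the gaps are closed. I'll hold briefly, then lift.

Emit:
servo_tool(series=[{"claw": 0, "offset": [0, 0, 0], "delta_rot": [0, 0, 0]}, {"claw": 0, "offset": [0, 0, 0], "delta_rot": [0, 0, 0]}, {"claw": 0, "offset": [0, 0, -4], "delta_rot": [0, 0, 0]}, {"claw": 0, "offset": [0, 0, -4], "delta_rot": [0, 0, 0]}, {"claw": 0, "offset": [0, 0, -4], "delta_rot": [0, 0, 0]}, {"claw": 0, "offset": [0, 0, -4], "delta_rot": [0, 0, 0]}, {"claw": 0, "offset": [0, 0, -4], "delta_rot": [0, 0, 0]}, {"claw": 0, "offset": [0, 0, -5], "delta_rot": [0, 0, 0]}, {"claw": 0, "offset": [0, 0, -8], "delta_rot": [0, 0, 0]}, {"claw": 0, "offset": [0, 0, -15], "delta_rot": [0, 0, 0]}, {"claw": 0, "offset": [0, 0, -25], "delta_rot": [0, 0, 0]}, {"claw": 0, "offset": [0, 0, -15], "delta_rot": [0, 0, 0]}])

```text
time: 24.62
tool_pos: [0.6164, -0.2945, 0.2688]
orientation: [3.132, -0.234, -0.003]
ft_force: [0.4, -0.1, -2.6]
gripper_width: 0.0249
gripper_force: 118.0
```

```bash
python3 - <<'E'
from h import *
plan(425,234.5,160,94)
E
```

```text
t 24.62 p [ 616.4 -294.5  268.8] yawX -8.6 z [-0.002 -0.    -1.   ] w 24.9 gf 118.0 F [ 0.4 -0.1 -2.6]
offset [-268. -495.  109.] wz -0.219 q6 1.11
```

Emit:
servo_tool(series=[{"claw": 0, "offset": [-18, -33, 0], "delta_rot": [0, 0, 0]}, {"claw": 0, "offset": [-18, -33, 0], "delta_rot": [0, 0, 0]}, {"claw": 0, "offset": [-18, -33, 0], "delta_rot": [0, 0, 0]}, {"claw": 0, "offset": [-18, -33, 0], "delta_rot": [0, 0, 0]}, {"claw": 0, "offset": [-18, -33, 0], "delta_rot": [0, 0, 0]}, {"claw": 0, "offset": [-18, -33, 0], "delta_rot": [0, 0, 0]}, {"claw": 0, "offset": [-18, -33, 0], "delta_rot": [0, 0, 0]}, {"claw": 0, "offset": [-18, -33, 0], "delta_rot": [0, 0, 0]}, {"claw": 0, "offset": [-18, -33, 0], "delta_rot": [0, 0, 0]}, {"claw": 0, "offset": [-18, -33, 0], "delta_rot": [0, 0, 0]}, {"claw": 0, "offset": [-18, -33, 0], "delta_rot": [0, 0, 0]}, {"claw": 0, "offset": [-18, -33, 0], "delta_rot": [0, 0, 0]}])

```text
time: 25.62
tool_pos: [0.4607, 0.1306, 0.2678]
orientation: [3.132, -0.235, -0.003]
ft_force: [0.1, -0.4, -3.2]
gripper_width: 0.0247
gripper_force: 118.6
```

Emit:
servo_tool(series=[{"claw": 0, "offset": [-18, -33, 0], "delta_rot": [0, 0, 0]}, {"claw": 0, "offset": [-18, -33, 0], "delta_rot": [0, 0, 0]}, {"claw": 0, "offset": [-16, -33, 20], "delta_rot": [0, 0, 0]}, {"claw": 0, "offset": [0, 0, 35], "delta_rot": [0, 0, -0.11]}, {"claw": 0, "offset": [0, 0, 35], "delta_rot": [0, 0, -0.109]}, {"claw": 0, "offset": [0, 0, 35], "delta_rot": [0, 0, 0]}, {"claw": 0, "offset": [0, 0, 0], "delta_rot": [0, 0, 0]}, {"claw": 0, "offset": [0, 0, 0], "delta_rot": [0, 0, 0]}, {"claw": 0, "offset": [0, 0, 0], "delta_rot": [0, 0, 0]}])

```text
time: 26.37
tool_pos: [0.4267, 0.2352, 0.1444]
orientation: [-3.14, -0.109, -0.003]
ft_force: [0.0, 0.4, -3.0]
gripper_width: 0.0246
gripper_force: 119.1
```

```bash
python3 - <<'E'
from h import *
plan(425,234.5,31.5,94)
r=vision.snapshot('wrist'); q=vision.snapshot('scene')
cv2.imwrite('pics/w8.png',np.hstack([cv2.resize(r['img'],(400,300)),cv2.resize(q['img'][290:390,190:323],(400,300),interpolation=cv2.INTER_CUBIC)]))
E
```

```text
t 26.37 p [426.7 235.2 144.4] yawX 4.0 z [ 0.002  0.    -1.   ] w 24.6 gf 119.1 F [ 0.   0.4 -3. ]
offset [ -2.   1. 113.] wz -0.000 q6 1.78
```

View pics/w8.png

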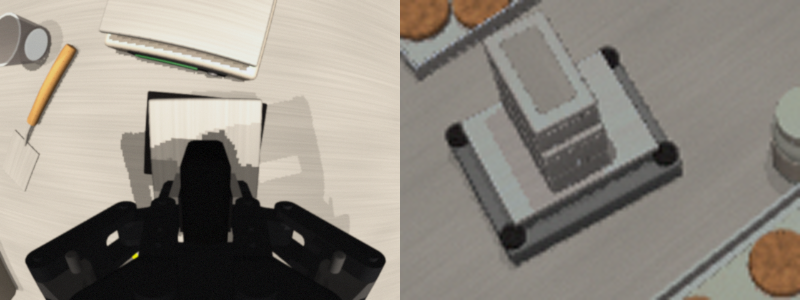

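The stack still stands square with its lids shut, and the tamper is over the mat. I'll set it down.

Emit:
servo_tool(series=[{"claw": 0, "offset": [-2, 1, 35], "delta_rot": [0, 0, 0]}, {"claw": 0, "offset": [0, 0, 35], "delta_rot": [0, 0, 0]}, {"claw": 0, "offset": [0, 0, 28], "delta_rot": [0, 0, 0]}, {"claw": 0, "offset": [0, 0, 11], "delta_rot": [0, 0, 0]}, {"claw": 0, "offset": [0, 0, 5], "delta_rot": [0, 0, 0]}, {"claw": 0, "offset": [0, 0, 0], "delta_rot": [0, 0, 0]}, {"claw": 0, "offset": [0, 0, 0], "delta_rot": [0, 0, 0]}])

```text
time: 27.05
tool_pos: [0.4257, 0.2345, 0.0312]
orientation: [-3.139, -0.109, -0.007]
ft_force: [1.3, -0.1, -3.6]
gripper_width: 0.0246
gripper_force: 119.3
```

Emit:
servo_tool(series=[{"claw": 0.3, "offset": [0, 0, 0], "delta_rot": [0, 0, 0]}, {"claw": 0.8, "offset": [0, 0, 0], "delta_rot": [0, 0, 0]}, {"claw": 1, "offset": [0, 0, 0], "delta_rot": [0, 0, 0]}, {"claw": 1, "offset": [0, 0, 0], "delta_rot": [0, 0, 0]}, {"claw": 1, "offset": [0, 0, -20], "delta_rot": [0, 0, 0]}, {"claw": 1, "offset": [0, 0, -38], "delta_rot": [0, 0, 0]}, {"claw": 1, "offset": [0, 0, -38], "delta_rot": [0, 0, 0]}, {"claw": 1, "offset": [0, 0, -38], "delta_rot": [0, 0, 0]}, {"claw": 1, "offset": [0, 0, -38], "delta_rot": [0, 0, 0]}, {"claw": 1, "offset": [0, 0, -38], "delta_rot": [0, 0, 0]}], newtons=60)

```text
time: 27.88
tool_pos: [0.423, 0.234, 0.2416]
orientation: [-3.14, -0.11, -0.001]
ft_force: [0.7, 0.9, 0.3]
gripper_width: 0.0854
gripper_force: 0.0
```

```bash
python3 - <<'E'
from h import *
plan(615,-293,250,81.4)
E
```

```text
t 27.88 p [423.  234.  241.6] yawX 4.0 z [ 0.  0. -1.] w 85.4 gf 0.0 F [0.7 0.9 0.3]
offset [155. 539.  -8.] wz 0.220 q6 1.77
```

Emit:
servo_tool(series=[{"claw": 1, "offset": [10, 36, 0], "delta_rot": [0, 0, 0]}, {"claw": 1, "offset": [10, 36, 0], "delta_rot": [0, 0, 0]}, {"claw": 1, "offset": [10, 36, 0], "delta_rot": [0, 0, 0]}, {"claw": 1, "offset": [10, 36, 0], "delta_rot": [0, 0, 0]}, {"claw": 1, "offset": [10, 36, 0], "delta_rot": [0, 0, 0]}, {"claw": 1, "offset": [10, 36, 0], "delta_rot": [0, 0, 0]}, {"claw": 1, "offset": [10, 36, 0], "delta_rot": [0, 0, 0]}, {"claw": 1, "offset": [0, 0, 0], "delta_rot": [0, 0, 0.11]}, {"claw": 1, "offset": [0, 0, 0], "delta_rot": [0, 0, 0.11]}, {"claw": 1, "offset": [0, 0, 0], "delta_rot": [0, 0, 0]}, {"claw": 1, "offset": [0, 0, 0], "delta_rot": [0, 0, 0]}])

```text
time: 28.8
tool_pos: [0.5107, -0.0125, 0.2394]
orientation: [-3.133, 0.232, 0.0]
ft_force: [-1.1, 1.1, 0.6]
gripper_width: 0.0854
gripper_force: 0.0
```

```bash
python3 - <<'E'
from h import *
r=vision.snapshot('top')
p=w2pix(r,[.615,-.293,.182])[0]; print(p,blob(r,p,.182,15), blob(r,p,.182,8))
print('tamper',blob(r,(272,272),.016,15),blob(r,(274,265),.016,15),vision.find_in('tamper','top')[:2])
plan(615,-293,220,81.4)
E
```

```text
[477.3974063  193.20247434] (array([ 612.6, -295.2]), -8.1, 88.2, 42.1) (array([ 612.6, -295.5]), -8.1, 86.3, 38.1)
tamper (array([422.4, 184.4]), 4.8, 118.6, 77.0) (array([422.1, 187.1]), 4.7, 63.3, 27.9) [{'position': [278.2, 269.2], 'confidence': 0.6}, {'position': [109.4, 235.7], 'confidence': 0.56}]
t 28.9 p [510.7 -12.  239.5] yawX -8.4 z [-0.  0. -1.] w 85.3 gf 0.0 F [-0.3 -0.3 -0. ]
offset [144. 263.  19.] wz 0.003 q6 1.48
```

```bash
python3 - <<'E'
from h import *
r=vision.snapshot('top')
cv2.imwrite('pics/t9.png',cv2.resize(r['img'][225:310,215:345],None,fx=4,fy=4,interpolation=cv2.INTER_CUBIC))
plan(422,184,160,94.8)
E
```

```text
t 28.95 p [510.8 -11.9 239.5] yawX -8.5 z [ 0.  0. -1.] w 85.2 gf 0.0 F [0.1 0.1 0.4]
offset [-117. -181.   79.] wz -0.231 q6 1.48
```

View pics/t9.png

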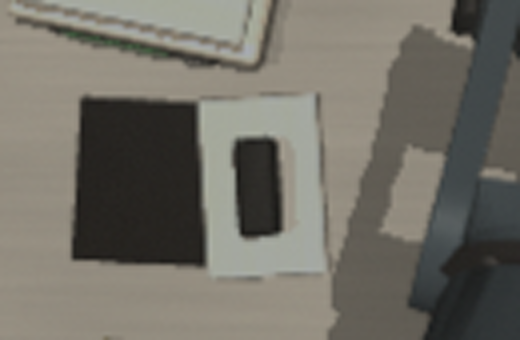

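The tamper has been knocked about 50 mm off the mat's centre and lies half over its right edge. I'll put it back first.

Emit:
servo_tool(series=[{"claw": 1, "offset": [-19.5, -30.2, 0], "delta_rot": [0, 0, 0]}, {"claw": 1, "offset": [-19.5, -30.2, 0], "delta_rot": [0, 0, 0]}, {"claw": 1, "offset": [-19.5, -30.2, 0], "delta_rot": [0, 0, 0]}, {"claw": 1, "offset": [-19.5, -30.2, 0], "delta_rot": [0, 0, 0]}, {"claw": 1, "offset": [-19.5, -30.2, 0], "delta_rot": [0, 0, 0]}, {"claw": 1, "offset": [-19.5, -30.2, 20], "delta_rot": [0, 0, 0]}, {"claw": 1, "offset": [0, 0, 30], "delta_rot": [0, 0, -0.116]}, {"claw": 1, "offset": [0, 0, 30], "delta_rot": [0, 0, -0.115]}, {"claw": 1, "offset": [0, 0, 0], "delta_rot": [0, 0, 0]}, {"claw": 1, "offset": [0, 0, 0], "delta_rot": [0, 0, 0]}, {"claw": 1, "offset": [0, 0, 0], "delta_rot": [0, 0, 0]}])

```text
time: 29.87
tool_pos: [0.4233, 0.1844, 0.1604]
orientation: [-3.139, -0.124, -0.003]
ft_force: [0.2, -0.7, 1.2]
gripper_width: 0.0853
gripper_force: 0.0
```

```bash
python3 - <<'E'
from h import *
plan(422,185,29,94.8)
E
```

```text
t 29.87 p [423.3 184.4 160.4] yawX 4.5 z [ 0.002  0.    -1.   ] w 85.3 gf 0.0 F [ 0.2 -0.7  1.2]
offset [ -2.  -1. 131.] wz -0.005 q6 1.66
```

Emit:
servo_tool(series=[{"claw": 1, "offset": [-1, 0, 38], "delta_rot": [0, 0, 0]}, {"claw": 1, "offset": [0, 0, 38], "delta_rot": [0, 0, 0]}, {"claw": 1, "offset": [0, 0, 33], "delta_rot": [0, 0, 0]}, {"claw": 0.7, "offset": [0, 0, 15], "delta_rot": [0, 0, 0]}, {"claw": 0.5, "offset": [0, 0, 7], "delta_rot": [0, 0, 0]}, {"claw": 0.4, "offset": [0, 0, 0], "delta_rot": [0, 0, 0]}, {"claw": 0.1, "offset": [0, 0, 0], "delta_rot": [0, 0, 0]}, {"claw": 0, "offset": [0, 0, 0], "delta_rot": [0, 0, 0]}, {"claw": 0, "offset": [0, 0, 0], "delta_rot": [0, 0, 0]}, {"claw": 0, "offset": [0, 0, 0], "delta_rot": [0, 0, 0]}, {"claw": 0, "offset": [0, 0, 0], "delta_rot": [0, 0, 0]}, {"claw": 0, "offset": [0, 0, 0], "delta_rot": [0, 0, 0]}], newtons=80)

```text
time: 30.87
tool_pos: [0.4231, 0.1845, 0.0302]
orientation: [-3.138, -0.126, -0.007]
ft_force: [0.0, 1.1, 7.1]
gripper_width: 0.0251
gripper_force: 79.7
```

Emit:
servo_tool(series=[{"claw": 0, "offset": [0, 0, -10], "delta_rot": [0, 0, 0]}, {"claw": 0, "offset": [0, 0, -10], "delta_rot": [0, 0, 0]}, {"claw": 0, "offset": [0, -17, 0], "delta_rot": [0, 0, 0]}, {"claw": 0, "offset": [0, -17, 0], "delta_rot": [0, 0, 0]}, {"claw": 0, "offset": [-1, -17, 0], "delta_rot": [0, 0, 0]}, {"claw": 0, "offset": [0, 0, 0], "delta_rot": [0, 0, 0]}, {"claw": 0, "offset": [0, 0, 0], "delta_rot": [0, 0, 0]}])

```text
time: 31.45
tool_pos: [0.4159, 0.2354, 0.049]
orientation: [3.139, 0.13, 0.0]
ft_force: [-0.6, 0.2, -4.2]
gripper_width: 0.0249
gripper_force: 79.5
```

```bash
python3 - <<'E'
from h import *
plan(424,234.5,30,94)
E
```

```text
t 31.45 p [415.9 235.4  49. ] yawX 4.8 z [ 0. -0. -1.] w 24.9 gf 79.5 F [-0.6  0.2 -4.2]
offset [ 8.  2. 19.] wz 0.013 q6 1.77
```

Emit:
servo_tool(series=[{"claw": 0, "offset": [8, 1, 0], "delta_rot": [0, 0, 0]}, {"claw": 0, "offset": [0, 0, 12], "delta_rot": [0, 0, 0]}, {"claw": 0, "offset": [0, 0, 7], "delta_rot": [0, 0, 0]}, {"claw": 0, "offset": [0, 0, 0], "delta_rot": [0, 0, 0]}, {"claw": 0, "offset": [0, 0, 0], "delta_rot": [0, 0, 0]}, {"claw": 0.4, "offset": [0, 0, 0], "delta_rot": [0, 0, 0]}, {"claw": 0.9, "offset": [0, 0, 0], "delta_rot": [0, 0, 0]}, {"claw": 1, "offset": [0, 0, 0], "delta_rot": [0, 0, 0]}, {"claw": 1, "offset": [0, 0, 0], "delta_rot": [0, 0, 0]}, {"claw": 1, "offset": [0, 0, -20], "delta_rot": [0, 0, 0]}, {"claw": 1, "offset": [0, 0, -38], "delta_rot": [0, 0, 0]}, {"claw": 1, "offset": [0, 0, -38], "delta_rot": [0, 0, 0]}])

```text
time: 32.45
tool_pos: [0.4228, 0.2341, 0.1252]
orientation: [3.138, 0.127, -0.008]
ft_force: [1.7, 0.5, 1.2]
gripper_width: 0.0856
gripper_force: 0.0
```

Emit:
servo_tool(series=[{"claw": 1, "offset": [0, 0, -40], "delta_rot": [0, 0, 0]}, {"claw": 1, "offset": [0, 0, -40], "delta_rot": [0, 0, 0]}, {"claw": 1, "offset": [0, 0, -35], "delta_rot": [0, 0, 0]}, {"claw": 1, "offset": [10, 36, 0], "delta_rot": [0, 0, 0]}, {"claw": 1, "offset": [10, 36, 0], "delta_rot": [0, 0, 0]}, {"claw": 1, "offset": [10, 36, 0], "delta_rot": [0, 0, 0]}, {"claw": 1, "offset": [10, 36, 0], "delta_rot": [0, 0, 0]}, {"claw": 1, "offset": [10, 36, 0], "delta_rot": [0, 0, 0]}, {"claw": 1, "offset": [10, 36, 0], "delta_rot": [0, 0, 0]}, {"claw": 1, "offset": [10, 36, 0], "delta_rot": [0, 0, 0]}, {"claw": 1, "offset": [10, 36, 0], "delta_rot": [0, 0, 0]}, {"claw": 1, "offset": [10, 36, 0], "delta_rot": [0, 0, 0]}], newtons=60)

```text
time: 33.45
tool_pos: [0.54, -0.0827, 0.2401]
orientation: [-3.138, -0.127, 0.001]
ft_force: [-0.1, -0.3, -0.4]
gripper_width: 0.0853
gripper_force: 0.0
```

Emit:
servo_tool(series=[{"claw": 1, "offset": [10, 36, 0], "delta_rot": [0, 0, 0]}, {"claw": 1, "offset": [10, 36, 0], "delta_rot": [0, 0, 0]}, {"claw": 1, "offset": [0, 0, 0], "delta_rot": [0, 0, 0.12]}, {"claw": 1, "offset": [0, 0, 0], "delta_rot": [0, 0, 0.11]}, {"claw": 1, "offset": [0, 0, 0], "delta_rot": [0, 0, 0]}])

```text
time: 33.87
tool_pos: [0.5655, -0.152, 0.2396]
orientation: [-3.132, 0.239, 0.002]
ft_force: [-1.2, -0.5, -0.9]
gripper_width: 0.0855
gripper_force: 0.0
```

```bash
python3 - <<'E'
from h import *
r=vision.snapshot('top')
print('tamper',blob(r,(268,275),.016,15),blob(r,(274,270),.016,15))
plan(615,-294.5,215,81.6)
E
```

```text
tamper (array([427.5, 219.9]), 8.7, 65.7, 9.1) (array([425.4, 231.8]), 4.7, 118.3, 76.6)
t 33.92 p [ 565.4 -151.4  239.8] yawX -8.5 z [-0.001  0.001 -1.   ] w 85.1 gf 0.0 F [ 0.3 -0.6  0.1]
offset [ 70. 134.  25.] wz -0.001 q6 1.27
```

The tamper is back at (425,232), 4 mm from the mat centre. Next, the tins to the scale.

Emit:
servo_tool(series=[{"claw": 1, "offset": [17, 33, 0], "delta_rot": [0, 0, 0]}, {"claw": 1, "offset": [17, 34, 0], "delta_rot": [0, 0, 0]}, {"claw": 1, "offset": [17, 34, 0], "delta_rot": [0, 0, 0]}, {"claw": 1, "offset": [18, 33, 0], "delta_rot": [0, 0, 0]}, {"claw": 1, "offset": [0, 0, 10], "delta_rot": [0, 0, 0]}, {"claw": 1, "offset": [0, 0, 0], "delta_rot": [0, 0, 0]}, {"claw": 1, "offset": [0, 0, 0], "delta_rot": [0, 0, 0]}])

```text
time: 34.5
tool_pos: [0.6132, -0.2926, 0.2291]
orientation: [-3.131, 0.231, 0.005]
ft_force: [-0.5, 0.7, -1.2]
gripper_width: 0.0857
gripper_force: 0.0
```

```bash
python3 - <<'E'
from h import *
plan(614,-294,147,81.6)
r=vision.snapshot('wrist'); cv2.imwrite('pics/w10.png',r['img'])
E
```

```text
t 34.5 p [ 613.2 -292.6  229.1] yawX -8.4 z [-0.003  0.003 -1.   ] w 85.7 gf 0.0 F [-0.5  0.7 -1.2]
offset [ 1.  1. 82.] wz -0.001 q6 1.11
```

View pics/w10.png

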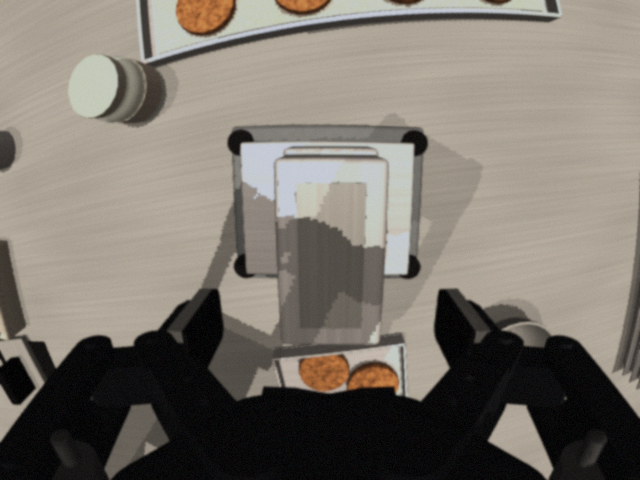

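The stack is square and centred between the fingers (columns 275–385). I'll take the top tin.

Emit:
servo_tool(series=[{"claw": 1, "offset": [1, 1, 35], "delta_rot": [0, 0, 0]}, {"claw": 1, "offset": [0, 0, 32], "delta_rot": [0, 0, 0]}, {"claw": 1, "offset": [0, 0, 15], "delta_rot": [0, 0, 0]}, {"claw": 1, "offset": [0, 0, 0], "delta_rot": [0, 0, 0]}, {"claw": 0.6, "offset": [0, 0, 0], "delta_rot": [0, 0, 0]}, {"claw": 0.4, "offset": [0, 0, 0], "delta_rot": [0, 0, 0]}, {"claw": 0.4, "offset": [0, 0, 0], "delta_rot": [0, 0, 0]}, {"claw": 0.4, "offset": [0, 0, 0], "delta_rot": [0, 0, 0]}, {"claw": 0.4, "offset": [0, 0, 0], "delta_rot": [0, 0, 0]}, {"claw": 0.4, "offset": [0, 0, 0], "delta_rot": [0, 0, 0]}], newtons=60)

```text
time: 35.38
tool_pos: [0.616, -0.2957, 0.1497]
orientation: [3.131, -0.234, 0.004]
ft_force: [0.3, 0.7, 1.4]
gripper_width: 0.0591
gripper_force: 70.4
```

```bash
python3 - <<'E'
from h import *
plan(584.5,252.5,180,78.7)
E
```

```text
t 35.38 p [ 616.  -295.7  149.7] yawX -8.5 z [ 0.003 -0.002 -1.   ] w 59.1 gf 70.4 F [0.3 0.7 1.4]
offset [-113. -537.  -31.] wz 0.048 q6 1.11
```

Emit:
servo_tool(series=[{"claw": 0.4, "offset": [0, 0, -10], "delta_rot": [0, 0, 0]}, {"claw": 0.4, "offset": [0, 0, -25], "delta_rot": [0, 0, 0]}, {"claw": 0.4, "offset": [-3, -16, -15], "delta_rot": [0, 0, 0]}, {"claw": 0.4, "offset": [-7, -35, 0], "delta_rot": [0, 0, 0]}, {"claw": 0.4, "offset": [-7, -35, 0], "delta_rot": [0, 0, 0]}, {"claw": 0.4, "offset": [-7, -35, 0], "delta_rot": [0, 0, 0]}, {"claw": 0.4, "offset": [-7, -35, 0], "delta_rot": [0, 0, 0]}, {"claw": 0.4, "offset": [-7, -35, 0], "delta_rot": [0, 0, 0]}, {"claw": 0.4, "offset": [-7, -35, 0], "delta_rot": [0, 0, 0]}, {"claw": 0.4, "offset": [-7, -35, 0], "delta_rot": [0, 0, 0]}, {"claw": 0.4, "offset": [-7, -35, 0], "delta_rot": [0, 0, 0]}, {"claw": 0.4, "offset": [-7, -35, 0], "delta_rot": [0, 0, 0]}])

```text
time: 36.38
tool_pos: [0.5984, 0.0436, 0.1989]
orientation: [-3.133, 0.235, 0.001]
ft_force: [1.0, 0.7, -1.3]
gripper_width: 0.059
gripper_force: 70.1
```

Emit:
servo_tool(series=[{"claw": 0.4, "offset": [-8, -35, 0], "delta_rot": [0, 0, 0]}, {"claw": 0.4, "offset": [-8, -35, 0], "delta_rot": [0, 0, 0]}, {"claw": 0.4, "offset": [-8, -35, 0], "delta_rot": [0, 0, 0]}, {"claw": 0.4, "offset": [-8, -35, 0], "delta_rot": [0, 0, 0]}, {"claw": 0.4, "offset": [-8, -35, 0], "delta_rot": [0, 0, 0]}, {"claw": 0.4, "offset": [-6, -31, 0], "delta_rot": [0, 0, 0.048]}, {"claw": 0.4, "offset": [0, 0, 20], "delta_rot": [0, 0, 0]}, {"claw": 0.4, "offset": [0, 0, 20], "delta_rot": [0, 0, 0]}, {"claw": 0.4, "offset": [0, 0, 0], "delta_rot": [0, 0, 0]}, {"claw": 0.4, "offset": [0, 0, 0], "delta_rot": [0, 0, 0]}])

```text
time: 37.22
tool_pos: [0.583, 0.2524, 0.1576]
orientation: [3.125, -0.309, -0.005]
ft_force: [0.6, -0.5, -0.8]
gripper_width: 0.0586
gripper_force: 70.1
```

```bash
python3 - <<'E'
from h import *
plan(584.5,252.5,96,78.7)
r=vision.snapshot('wrist'); cv2.imwrite('pics/w11.png',r['img'])
E
```

```text
t 37.22 p [583.  252.4 157.6] yawX -11.3 z [-0.004 -0.001 -1.   ] w 58.6 gf 70.1 F [ 0.6 -0.5 -0.8]
offset [ 2. -1. 62.] wz 0.000 q6 2.0
```

View pics/w11.png

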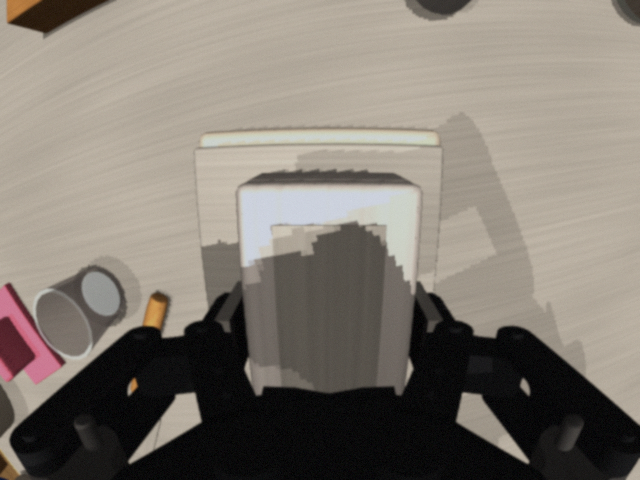

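```bash
cat >> h.py <<'E'
def fish(r,px,z):
    K,T=r['camera_matrix'],r['world_to_cam']; v=(np.atleast_2d(px)-K[:2,2])/[K[0,0],K[1,1]]; t=np.linalg.norm(v,axis=1,keepdims=True)
    d=np.c_[v/t*np.sin(t),np.cos(t)]@T[:3,:3]; o=-T[:3,:3].T@T[:3,3]
    return (o+d*((z-o[2])/d[:,2])[:,None])*1000
E
python3 - <<'E'
from h import *
r=vision.snapshot('wrist')
w=fish(r,[(195,149),(443,148)],.085); print(w.round(1)); m=w.mean(0)[:2]; d=(w[0]-w[1])[:2]; print('len',np.linalg.norm(d)); n=np.array([d[1],-d[0]])/np.linalg.norm(d); print('centre',m-60*n,m+60*n,'axis',np.degrees(np.arctan2(d[1],d[0])))
E
```

```text
[[660.2 318.7  85. ]
 [631.1 173.6  85. ]]
len 147.96086664107213
centre [586.80097726 257.89399173] [704.46520902 234.33282528] axis 78.67680825771852
```

The wrist and top cameras agree on the pan to about 5 mm, so I'll aim between them, at (586,256).

Emit:
servo_tool(series=[{"claw": 0.4, "offset": [2, -4, 25], "delta_rot": [0, 0, 0]}, {"claw": 0.4, "offset": [0, 0, 25], "delta_rot": [0, 0, 0]}, {"claw": 0.4, "offset": [0, 0, 12], "delta_rot": [0, 0, 0]}, {"claw": 0.4, "offset": [0, 0, 0], "delta_rot": [0, 0, 0]}, {"claw": 0.4, "offset": [0, 0, 0], "delta_rot": [0, 0, 0]}])

```text
time: 37.73
tool_pos: [0.5871, 0.2556, 0.097]
orientation: [3.126, -0.31, -0.001]
ft_force: [-0.1, 0.5, -0.5]
gripper_width: 0.0591
gripper_force: 70.3
```

Emit:
servo_tool(series=[{"claw": 0.4, "offset": [0, 0, 2], "delta_rot": [0, 0, 0]}, {"claw": 0.4, "offset": [0, 0, 0], "delta_rot": [0, 0, 0]}, {"claw": 0.8, "offset": [0, 0, 0], "delta_rot": [0, 0, 0]}, {"claw": 1, "offset": [0, 0, 0], "delta_rot": [0, 0, 0]}, {"claw": 1, "offset": [0, 0, 0], "delta_rot": [0, 0, 0]}, {"claw": 1, "offset": [0, 0, -20], "delta_rot": [0, 0, 0]}, {"claw": 1, "offset": [0, 0, -35], "delta_rot": [0, 0, 0]}, {"claw": 1, "offset": [0, 0, -35], "delta_rot": [0, 0, 0]}, {"claw": 1, "offset": [0, 0, -10], "delta_rot": [0, 0, 0]}, {"claw": 1, "offset": [0, 0, 0], "delta_rot": [0, 0, 0]}])

```text
time: 38.57
tool_pos: [0.5895, 0.2568, 0.1988]
orientation: [-3.123, 0.309, -0.013]
ft_force: [-0.5, 0.1, -0.6]
gripper_width: 0.0857
gripper_force: 0.0
```

```bash
python3 - <<'E'
from h import *
plan(614.5,-295,200,81.6)
E
```

```text
t 38.57 p [589.5 256.8 198.8] yawX -11.3 z [ 0.009  0.002 -1.   ] w 85.7 gf 0.0 F [-0.5  0.1 -0.6]
offset [133. 536.  -2.] wz -0.050 q6 2.01
```

Emit:
servo_tool(series=[{"claw": 1, "offset": [9, 36, 0], "delta_rot": [0, 0, 0]}, {"claw": 1, "offset": [9, 36, 0], "delta_rot": [0, 0, 0]}, {"claw": 1, "offset": [9, 36, 0], "delta_rot": [0, 0, 0]}, {"claw": 1, "offset": [9, 36, 0], "delta_rot": [0, 0, 0]}, {"claw": 1, "offset": [9, 36, 0], "delta_rot": [0, 0, 0]}, {"claw": 1, "offset": [9, 36, 0], "delta_rot": [0, 0, 0]}, {"claw": 1, "offset": [9, 36, 0], "delta_rot": [0, 0, 0]}, {"claw": 1, "offset": [9, 36, 0], "delta_rot": [0, 0, 0]}, {"claw": 1, "offset": [9, 36, 0], "delta_rot": [0, 0, 0]}, {"claw": 1, "offset": [9, 36, 0], "delta_rot": [0, 0, 0]}, {"claw": 1, "offset": [9, 36, 0], "delta_rot": [0, 0, 0]}, {"claw": 1, "offset": [9, 36, 0], "delta_rot": [0, 0, 0]}])

```text
time: 39.57
tool_pos: [0.6069, -0.19, 0.1923]
orientation: [-3.125, 0.309, 0.005]
ft_force: [0.3, 0.8, 0.1]
gripper_width: 0.0851
gripper_force: 0.0
```

Emit:
servo_tool(series=[{"claw": 1, "offset": [9, 36, 0], "delta_rot": [0, 0, 0]}, {"claw": 1, "offset": [9, 36, 0], "delta_rot": [0, 0, 0]}, {"claw": 1, "offset": [7, 32, 0], "delta_rot": [0, 0, 0]}, {"claw": 1, "offset": [0, 0, 0], "delta_rot": [0, 0, -0.05]}, {"claw": 1, "offset": [0, 0, 0], "delta_rot": [0, 0, 0]}, {"claw": 1, "offset": [0, 0, 0], "delta_rot": [0, 0, 0]}, {"claw": 1, "offset": [0, 0, 0], "delta_rot": [0, 0, 0]}])

```text
time: 40.15
tool_pos: [0.6117, -0.294, 0.1931]
orientation: [-3.131, 0.231, 0.004]
ft_force: [-0.1, -0.5, 0.3]
gripper_width: 0.086
gripper_force: 0.0
```

```bash
python3 - <<'E'
from h import *
r=vision.snapshot('top')
p=w2pix(r,[.586,.256,.125])[0]; print(p,blob(r,p,.125,15), blob(r,p,.125,8))
plan(614.5,-295,107,81.6)
E
```

```text
[248.87422278 204.89232937] (array([583.8, 255. ]), -12.8, 89.2, 41.7) (array([583.9, 255.4]), -11.5, 86.3, 38.8)
t 40.2 p [ 612.  -293.9  193.5] yawX -8.4 z [-0.002  0.001 -1.   ] w 85.5 gf 0.0 F [-0.4 -0.4  0.2]
offset [ 3.  1. 87.] wz 0.000 q6 1.11
```

Emit:
servo_tool(series=[{"claw": 1, "offset": [2, 1, 36], "delta_rot": [0, 0, 0]}, {"claw": 1, "offset": [0, 0, 34], "delta_rot": [0, 0, 0]}, {"claw": 1, "offset": [0, 0, 17], "delta_rot": [0, 0, 0]}, {"claw": 1, "offset": [0, 0, 0], "delta_rot": [0, 0, 0]}, {"claw": 0.6, "offset": [0, 0, 0], "delta_rot": [0, 0, 0]}, {"claw": 0.4, "offset": [0, 0, 0], "delta_rot": [0, 0, 0]}, {"claw": 0.4, "offset": [0, 0, 0], "delta_rot": [0, 0, 0]}, {"claw": 0.4, "offset": [0, 0, 0], "delta_rot": [0, 0, 0]}, {"claw": 0.4, "offset": [0, 0, 0], "delta_rot": [0, 0, 0]}, {"claw": 0.4, "offset": [0, 0, 0], "delta_rot": [0, 0, 0]}], newtons=60)

```text
time: 41.03
tool_pos: [0.6153, -0.2973, 0.1088]
orientation: [3.132, -0.231, 0.005]
ft_force: [1.3, 0.9, 1.2]
gripper_width: 0.0589
gripper_force: 70.1
```

```bash
python3 - <<'E'
from h import *
plan(586,256,190,78.7)
E
```

```text
t 41.03 p [ 615.3 -297.3  108.8] yawX -8.4 z [ 0.003 -0.002 -1.   ] w 58.9 gf 70.1 F [1.3 0.9 1.2]
offset [-110. -543.  -82.] wz 0.050 q6 1.1
```

Emit:
servo_tool(series=[{"claw": 0.4, "offset": [0, 0, -12], "delta_rot": [0, 0, 0]}, {"claw": 0.4, "offset": [0, 0, -30], "delta_rot": [0, 0, 0]}, {"claw": 0.4, "offset": [0, -15, -33], "delta_rot": [0, 0, 0]}, {"claw": 0.4, "offset": [-7, -35, 0], "delta_rot": [0, 0, 0]}, {"claw": 0.4, "offset": [-7, -35, 0], "delta_rot": [0, 0, 0]}, {"claw": 0.4, "offset": [-7, -35, 0], "delta_rot": [0, 0, 0]}, {"claw": 0.4, "offset": [-7, -35, 0], "delta_rot": [0, 0, 0]}, {"claw": 0.4, "offset": [-7, -35, 0], "delta_rot": [0, 0, 0]}, {"claw": 0.4, "offset": [-7, -35, 0], "delta_rot": [0, 0, 0]}, {"claw": 0.4, "offset": [-7, -35, 0], "delta_rot": [0, 0, 0]}, {"claw": 0.4, "offset": [-7, -35, 0], "delta_rot": [0, 0, 0]}, {"claw": 0.4, "offset": [-7, -35, 0], "delta_rot": [0, 0, 0]}])

```text
time: 42.03
tool_pos: [0.5997, 0.0401, 0.183]
orientation: [3.133, -0.231, -0.0]
ft_force: [1.1, 0.5, -1.2]
gripper_width: 0.0589
gripper_force: 69.7
```

Emit:
servo_tool(series=[{"claw": 0.4, "offset": [-8, -36, 0], "delta_rot": [0, 0, 0]}, {"claw": 0.4, "offset": [-8, -36, 0], "delta_rot": [0, 0, 0]}, {"claw": 0.4, "offset": [-8, -36, 0], "delta_rot": [0, 0, 0]}, {"claw": 0.4, "offset": [-8, -36, 0], "delta_rot": [0, 0, 0]}, {"claw": 0.4, "offset": [-8, -36, 0], "delta_rot": [0, 0, 0]}, {"claw": 0.4, "offset": [-7, -33, 0], "delta_rot": [0, 0, 0.05]}, {"claw": 0.4, "offset": [0, 0, 0], "delta_rot": [0, 0, 0]}, {"claw": 0.4, "offset": [0, 0, 0], "delta_rot": [0, 0, 0]}, {"claw": 0.4, "offset": [0, 0, 0], "delta_rot": [0, 0, 0]}])

```text
time: 42.78
tool_pos: [0.5848, 0.2559, 0.1826]
orientation: [3.125, -0.308, -0.0]
ft_force: [0.1, -0.8, -1.3]
gripper_width: 0.059
gripper_force: 69.7
```

```bash
python3 - <<'E'
from h import *
plan(586,255,133,78.7)
E
```

```text
t 42.78 p [584.8 255.9 182.6] yawX -11.2 z [-0.    -0.001 -1.   ] w 59.0 gf 69.7 F [ 0.1 -0.8 -1.3]
offset [ 1.  1. 50.] wz 0.001 q6 2.01
```

Emit:
servo_tool(series=[{"claw": 0.4, "offset": [1, 1, 25], "delta_rot": [0, 0, 0]}, {"claw": 0.4, "offset": [0, 0, 17], "delta_rot": [0, 0, 0]}, {"claw": 0.4, "offset": [0, 0, 8], "delta_rot": [0, 0, 0]}, {"claw": 0.4, "offset": [0, 0, 0], "delta_rot": [0, 0, 0]}, {"claw": 0.4, "offset": [0, 0, 1.5], "delta_rot": [0, 0, 0]}, {"claw": 0.4, "offset": [0, 0, 0], "delta_rot": [0, 0, 0]}])

```text
time: 43.28
tool_pos: [0.5862, 0.2543, 0.1317]
orientation: [3.126, -0.311, 0.001]
ft_force: [-0.6, -1.7, 0.5]
gripper_width: 0.0589
gripper_force: 70.0
```

Emit:
servo_tool(series=[{"claw": 0.8, "offset": [0, 0, 0], "delta_rot": [0, 0, 0]}, {"claw": 1, "offset": [0, 0, 0], "delta_rot": [0, 0, 0]}, {"claw": 1, "offset": [0, 0, 0], "delta_rot": [0, 0, 0]}, {"claw": 1, "offset": [0, 0, -20], "delta_rot": [0, 0, 0]}, {"claw": 1, "offset": [0, 0, -35], "delta_rot": [0, 0, 0]}, {"claw": 1, "offset": [0, 0, -20], "delta_rot": [0, 0, 0]}, {"claw": 1, "offset": [0, 0, 0], "delta_rot": [0, 0, 0]}, {"claw": 1, "offset": [0, 0, 0], "delta_rot": [0, 0, 0]}])

```text
time: 43.95
tool_pos: [0.5868, 0.2557, 0.2079]
orientation: [-3.125, 0.309, -0.006]
ft_force: [-0.2, 0.3, -0.3]
gripper_width: 0.0855
gripper_force: 0.0
```

```bash
python3 - <<'E'
from h import *
plan(614.5,-295,200,81.6)
E
```

```text
t 43.95 p [586.8 255.7 207.9] yawX -11.3 z [ 0.004  0.001 -1.   ] w 85.5 gf 0.0 F [-0.2  0.3 -0.3]
offset [135. 535.   7.] wz -0.050 q6 2.0
```

Emit:
servo_tool(series=[{"claw": 1, "offset": [9, 36, 0], "delta_rot": [0, 0, 0]}, {"claw": 1, "offset": [9, 36, 0], "delta_rot": [0, 0, 0]}, {"claw": 1, "offset": [9, 36, 0], "delta_rot": [0, 0, 0]}, {"claw": 1, "offset": [9, 36, 0], "delta_rot": [0, 0, 0]}, {"claw": 1, "offset": [9, 36, 0], "delta_rot": [0, 0, 0]}, {"claw": 1, "offset": [9, 36, 0], "delta_rot": [0, 0, 0]}, {"claw": 1, "offset": [9, 36, 0], "delta_rot": [0, 0, 0]}, {"claw": 1, "offset": [9, 36, 0], "delta_rot": [0, 0, 0]}, {"claw": 1, "offset": [9, 36, 0], "delta_rot": [0, 0, 0]}, {"claw": 1, "offset": [9, 36, 0], "delta_rot": [0, 0, 0]}, {"claw": 1, "offset": [9, 36, 0], "delta_rot": [0, 0, 0]}, {"claw": 1, "offset": [9, 36, 0], "delta_rot": [0, 0, 0]}])

```text
time: 44.95
tool_pos: [0.6059, -0.1908, 0.2042]
orientation: [-3.125, 0.309, 0.004]
ft_force: [0.4, 0.1, -0.2]
gripper_width: 0.0853
gripper_force: 0.0
```

Emit:
servo_tool(series=[{"claw": 1, "offset": [9, 36, 0], "delta_rot": [0, 0, 0]}, {"claw": 1, "offset": [9, 36, 0], "delta_rot": [0, 0, 0]}, {"claw": 1, "offset": [9, 32, 20], "delta_rot": [0, 0, 0]}, {"claw": 1, "offset": [0, 0, 30], "delta_rot": [0, 0, -0.05]}, {"claw": 1, "offset": [0, 0, 0], "delta_rot": [0, 0, 0]}, {"claw": 1, "offset": [0, 0, 0], "delta_rot": [0, 0, 0]}, {"claw": 1, "offset": [0, 0, 0], "delta_rot": [0, 0, 0]}])

```text
time: 45.53
tool_pos: [0.613, -0.2956, 0.1556]
orientation: [-3.132, 0.231, 0.002]
ft_force: [0.2, 0.5, 0.2]
gripper_width: 0.0853
gripper_force: 0.0
```

```bash
python3 - <<'E'
from h import *
r=vision.snapshot('top')
p=w2pix(r,[.586,.256,.163])[0]; print(p,blob(r,p,.163,15), blob(r,p,.163,8))
print('tamper',blob(r,(274,270),.016,15))
plan(614.5,-295,67,81.6)
E
```

```text
[246.74968238 203.11771662] (array([586. , 252.1]), -12.2, 89.2, 42.0) (array([586.5, 252.7]), -12.8, 87.0, 38.2)
tamper (array([425.4, 231.8]), 4.7, 118.4, 76.7)
t 45.58 p [ 613.7 -295.8  156.8] yawX -8.4 z [ 0.001 -0.    -1.   ] w 85.6 gf 0.0 F [-0.3 -0.2  0.8]
offset [ 1. -1. 90.] wz 0.000 q6 1.1
```

Emit:
servo_tool(series=[{"claw": 1, "offset": [1, -1, 36], "delta_rot": [0, 0, 0]}, {"claw": 1, "offset": [0, 0, 34], "delta_rot": [0, 0, 0]}, {"claw": 1, "offset": [0, 0, 20], "delta_rot": [0, 0, 0]}, {"claw": 1, "offset": [0, 0, 0], "delta_rot": [0, 0, 0]}, {"claw": 0.6, "offset": [0, 0, 0], "delta_rot": [0, 0, 0]}, {"claw": 0.4, "offset": [0, 0, 0], "delta_rot": [0, 0, 0]}, {"claw": 0.4, "offset": [0, 0, 0], "delta_rot": [0, 0, 0]}, {"claw": 0.4, "offset": [0, 0, 0], "delta_rot": [0, 0, 0]}, {"claw": 0.4, "offset": [0, 0, 0], "delta_rot": [0, 0, 0]}, {"claw": 0.4, "offset": [0, 0, 0], "delta_rot": [0, 0, 0]}], newtons=60)

```text
time: 46.42
tool_pos: [0.6157, -0.2967, 0.0676]
orientation: [3.131, -0.231, 0.006]
ft_force: [1.8, 0.5, 1.3]
gripper_width: 0.0594
gripper_force: 70.3
```

```bash
python3 - <<'E'
from h import *
plan(586,255.5,220,78.7)
E
```

```text
t 46.42 p [ 615.7 -296.7   67.6] yawX -8.4 z [ 0.004 -0.002 -1.   ] w 59.4 gf 70.3 F [1.8 0.5 1.3]
offset [-110. -542. -154.] wz 0.050 q6 1.11
```

Emit:
servo_tool(series=[{"claw": 0.4, "offset": [0, 0, -12], "delta_rot": [0, 0, 0]}, {"claw": 0.4, "offset": [0, 0, -32], "delta_rot": [0, 0, 0]}, {"claw": 0.4, "offset": [0, 0, -38], "delta_rot": [0, 0, 0]}, {"claw": 0.4, "offset": [0, 0, -38], "delta_rot": [0, 0, 0]}, {"claw": 0.4, "offset": [0, -15, -32], "delta_rot": [0, 0, 0]}, {"claw": 0.4, "offset": [-7, -35, 0], "delta_rot": [0, 0, 0]}, {"claw": 0.4, "offset": [-7, -35, 0], "delta_rot": [0, 0, 0]}, {"claw": 0.4, "offset": [-7, -35, 0], "delta_rot": [0, 0, 0]}, {"claw": 0.4, "offset": [-7, -35, 0], "delta_rot": [0, 0, 0]}, {"claw": 0.4, "offset": [-7, -35, 0], "delta_rot": [0, 0, 0]}, {"claw": 0.4, "offset": [-7, -35, 0], "delta_rot": [0, 0, 0]}, {"claw": 0.4, "offset": [-7, -35, 0], "delta_rot": [0, 0, 0]}])

```text
time: 47.42
tool_pos: [0.6028, -0.0303, 0.2183]
orientation: [3.133, -0.232, -0.002]
ft_force: [0.2, -0.2, -1.9]
gripper_width: 0.0589
gripper_force: 70.0
```

Emit:
servo_tool(series=[{"claw": 0.4, "offset": [-7, -35, 0], "delta_rot": [0, 0, 0]}, {"claw": 0.4, "offset": [-7, -35, 0], "delta_rot": [0, 0, 0]}, {"claw": 0.4, "offset": [-8, -36, 0], "delta_rot": [0, 0, 0]}, {"claw": 0.4, "offset": [-8, -36, 0], "delta_rot": [0, 0, 0]}, {"claw": 0.4, "offset": [-8, -36, 0], "delta_rot": [0, 0, 0]}, {"claw": 0.4, "offset": [-8, -36, 0], "delta_rot": [0, 0, 0]}, {"claw": 0.4, "offset": [-8, -36, 0], "delta_rot": [0, 0, 0]}, {"claw": 0.4, "offset": [-7, -32, 0], "delta_rot": [0, 0, 0.05]}, {"claw": 0.4, "offset": [0, 0, 0], "delta_rot": [0, 0, 0]}, {"claw": 0.4, "offset": [0, 0, 0], "delta_rot": [0, 0, 0]}, {"claw": 0.4, "offset": [0, 0, 0], "delta_rot": [0, 0, 0]}])

```text
time: 48.33
tool_pos: [0.5845, 0.2556, 0.2179]
orientation: [3.125, -0.308, -0.001]
ft_force: [0.6, -1.3, -1.5]
gripper_width: 0.059
gripper_force: 70.0
```

```bash
python3 - <<'E'
from h import *
plan(586,255.5,171,78.7)
E
```

```text
t 48.33 p [584.5 255.6 217.9] yawX -11.2 z [-0.001 -0.001 -1.   ] w 59.0 gf 70.0 F [ 0.6 -1.3 -1.5]
offset [ 2. -0. 47.] wz 0.001 q6 2.01
```

Emit:
servo_tool(series=[{"claw": 0.4, "offset": [1, 0, 25], "delta_rot": [0, 0, 0]}, {"claw": 0.4, "offset": [0, 0, 15], "delta_rot": [0, 0, 0]}, {"claw": 0.4, "offset": [0, 0, 7], "delta_rot": [0, 0, 0]}, {"claw": 0.4, "offset": [0, 0, 0], "delta_rot": [0, 0, 0]}, {"claw": 0.4, "offset": [0, 0, 1.5], "delta_rot": [0, 0, 0]}, {"claw": 0.4, "offset": [0, 0, 0], "delta_rot": [0, 0, 0]}])

```text
time: 48.83
tool_pos: [0.5864, 0.2552, 0.1702]
orientation: [3.126, -0.311, 0.001]
ft_force: [-0.7, -0.9, 0.7]
gripper_width: 0.0587
gripper_force: 70.1
```

Emit:
servo_tool(series=[{"claw": 0.8, "offset": [0, 0, 0], "delta_rot": [0, 0, 0]}, {"claw": 1, "offset": [0, 0, 0], "delta_rot": [0, 0, 0]}, {"claw": 1, "offset": [0, 0, 0], "delta_rot": [0, 0, 0]}, {"claw": 1, "offset": [0, 0, -20], "delta_rot": [0, 0, 0]}, {"claw": 1, "offset": [0, 0, -35], "delta_rot": [0, 0, 0]}, {"claw": 1, "offset": [0, 0, -25], "delta_rot": [0, 0, 0]}, {"claw": 1, "offset": [7, 36, 0], "delta_rot": [0, 0, 0]}, {"claw": 1, "offset": [7, 36, 0], "delta_rot": [0, 0, 0]}, {"claw": 1, "offset": [7, 36, 0], "delta_rot": [0, 0, 0]}, {"claw": 1, "offset": [7, 36, 0], "delta_rot": [0, 0, 0]}, {"claw": 1, "offset": [7, 36, 0], "delta_rot": [0, 0, 0]}, {"claw": 1, "offset": [7, 36, 0], "delta_rot": [0, 0, 0]}])

```text
time: 49.83
tool_pos: [0.5848, 0.0346, 0.25]
orientation: [-3.126, 0.308, -0.002]
ft_force: [0.5, 0.2, -0.3]
gripper_width: 0.0856
gripper_force: 0.0
```

Emit:
servo_tool(series=[{"claw": 1, "offset": [7, 36, 0], "delta_rot": [0, 0, 0]}, {"claw": 1, "offset": [7, 36, 0], "delta_rot": [0, 0, 0]}, {"claw": 1, "offset": [0, 0, 0], "delta_rot": [0, 0, 0]}, {"claw": 1, "offset": [0, 0, 0], "delta_rot": [0, 0, 0]}, {"claw": 1, "offset": [0, 0, 0], "delta_rot": [0, 0, 0]}])

```text
time: 50.25
tool_pos: [0.5844, -0.0371, 0.2496]
orientation: [-3.126, 0.31, -0.0]
ft_force: [0.3, 0.4, -0.4]
gripper_width: 0.0852
gripper_force: 0.0
```

```bash
python3 - <<'E'
from h import *
r=vision.snapshot('top'); q=vision.snapshot('scene'); st()
p=w2pix(r,[.586,.256,.2])[0]; print(p,blob(r,p,.2,15), blob(r,p,.2,8))
print('tamper',blob(r,(274,270),.016,15))
cv2.imwrite('pics/f.png',np.hstack([cv2.resize(r['img'][160:310,205:325],(400,500),interpolation=cv2.INTER_CUBIC),cv2.resize(q['img'][165:285,310:430],(400,500),interpolation=cv2.INTER_CUBIC)]))
E
```

```text
t 50.35 p [584.4 -36.  249.5] yawX -11.2 z [ 0.  0. -1.] w 85.2 gf 0.0 F [-1.   0.1  0.1]
[244.56649846 201.29411939] (array([582.5, 253.2]), -11.3, 90.0, 42.8) (array([582.4, 253.6]), -11.1, 87.4, 39.8)
tamper (array([425.5, 231.8]), 4.7, 118.4, 76.8)
```

View pics/f.png

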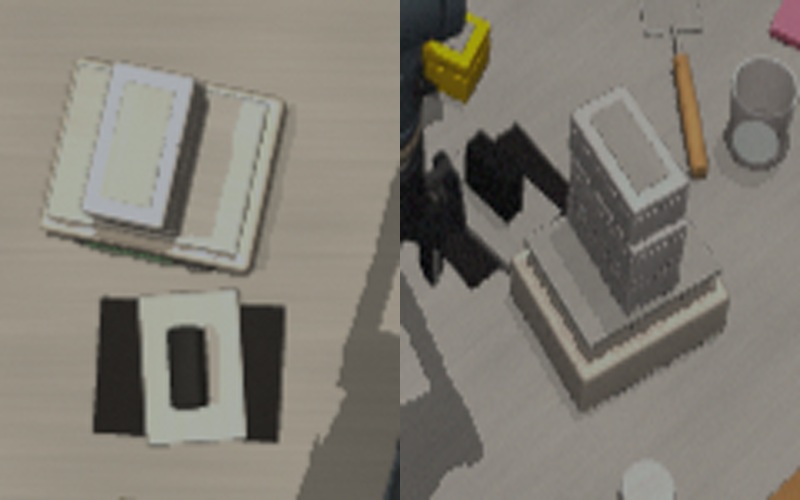

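The tins stand square and centred on the level pan, and the tamper lies flat on its mat. Handing in.

```bash
python3 -c "
from workcell import ctrl
print(ctrl.job_done())"
```

```text
the job is handed in; nothing more can be done
None
```

The job is handed in, though no verdict came back: all three tins were pressed shut and stand stacked on the scale pan, about 2 mm off its centre. The tamper, knocked aside once and put back, lies flat on its mat about 4 mm off centre.

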